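# Set up three spacer sleeves in the length-check trough

### The arm

A 6-joint arm with a two-finger parallel gripper is mounted at the origin on a cart in front of the work surface, level with it; the furniture and walls round the work are solid. World frame = base frame: x ahead of the robot, y to its left, z up, the work surface at z = 0. Lengths are in mm, angles in rad, forces in N, time in s.
With the tool pointing down it reaches from about 350 to 775 mm from the base axis. Payload 7.3 kg.
Tool frame: the origin (TCP) lies at the very end of the fingers, on their centre line; the grasp point (between the pads) lies 19 mm behind it (pinch_z is the distance from the TCP to the grasp point, in mm); z points along the fingers, y is the direction in which the jaws open and shut (so a half turn about z gives the same grasp; the last joint's range is limited). The gripper opens to 92 mm and grips with 3 to 60 N. Pads are 19 mm wide; open, the fingers measure 130 mm over their backs; the gripper's body (75 mm by 190 mm) begins 47 mm behind the grasp point.
Start: joints at [1, 0.342, 1.524, -0, 1.275, -0.146], TCP at [216.361, 478.365, 226.741] pointing down, gripper open.
Joint ranges: [-2.53, 2.53], [-0.77, 2.02], [0.04, 2.7], [-1, 4.14], [0.28, 2.66], [-3.11, 3.11]. Speed limits (rad/s): [2.57, 2.57, 3.14, 3.14, 3.14, 3.14].

### API

Orientations are given as [roll, pitch, yaw] about the fixed x, y, z axes, in that order (R = Rz(yaw) Ry(pitch) Rx(roll)).
In Python, from plant import * gives the robot as it stands.
- The arm moves only by the tool step_arm, never from a script. Its argument "moves" is one flat list of numbers, 7 for each row, row after row: the shift along the tool's x, y, z scaled (see below), then the turn, a rotation vector about the tool's x, y, z scaled (see below), then the closure, from -1 (fully open) to 1 (shut). A call has 1 to 8 rows; each row shifts and turns the pose as measured when the row begins, along the tool's axes as they then stand; what a row does not reach is not made up. The controller multiplies each number of a shift by 2 cm and each number of a turn by 4 degrees. A row lasts 1/12 s, in which the tool goes at most 41.7 mm and 7.16 degrees, less where a joint would pass 70% of its speed; a pose out of reach is approached as far as the arm can. A call with a number of a shift or a turn outside -1 to 1 is refused whole. A call with a gripper value outside its range is refused whole. The fingers move at their own pace and stop on an object; the grip force is fixed at half the most. Time passes only in rows, so rows that do not move let the fingers close. It gives the time, the measured TCP pose, the force and the opening at its end, in the units of the state.
- get_obs(): the state, without advancing time (a new reading comes with each control period).
- capture(name): name is "scene" or "top"; returns the picture (384x512x3 uint8, red, green, blue); there is no depth.
- get_calibration(name): a dict with "mtx" (3x3 intrinsics, pixels), "k1" (the pictures are not rectified: a ray, as slopes to the right and down, at radius r is drawn at 1 + k1 r^2 times it, then the intrinsics apply), "eye" and "orientation" of the camera in the world. Camera axes: x right, y down, z forward; pixel columns grow to the right and rows downward; lengths in mm; the calibration is good to about 2 mm. A picture is of the moment at which its call begins. get_calibration takes no time and is no camera call.
- close_job(): hands the job in, once; it reports no verdict.
The state is a dict: "time": time; "joint_positions": joint angles; "dq": joint speeds; "tau": joint torques, N m; "tool_pos": TCP position; "tcp_rot": TCP orientation; "contact_force": force on the tool from outside, world axes, zero at the start; "moment": the same for the moment, N m; "grip_width": finger opening in mm.
Only numpy, scipy, OpenCV 4.12 (cv2) and the standard library are available. Lean on these libraries where they do the work, as an engineer would, in place of code of your own. Each camera call takes 0.05 s, during which the arm holds its last target.

### The job

Set up the length check: drop the loose end stop's keyholes over the two screw heads at the right-hand end of the V-trough and slide it outward, away from the trough, until it is fully home. Then lift the green tray by its bar to tip all three sleeves into the trough, let the tray down again, and push the sleeves along the fold until they lie end to end without gaps, up against the stop. Leave everything else on the desk where it is.

Things in the scene. Friction and masses are not known exactly. Their poses are not given: they have to be found in the camera images.
- trough: V-trough fixture, fixed on the desk. Origin on the desk under the fold; y axis along the fold (about to the left), x across it away from the robot, z up. In this frame, mm: dark base plate x -62 to 50, y -225 to 220, top at z 8; tray hinge line at x -38, z 58; back leg of the V tops at x 52, z 76, front leg at x -36, z 60.
- fold (a point): Point on the inner fold line of the V, 24 mm above the desk, straight above the trough's origin; axes as the trough's. Two bare faces at 45 degrees meet here; the V runs level from y -150 to +215 mm, open at both ends. A sleeve down in the fold has its centre 22.6 mm above it; one that leans on its neighbour drops in when nudged along. The end stop belongs at the -y end, the right.
- screws (a point): Point midway between the two upright shoulder screws at the right end, on the base plate's top (trough frame 0, -190, 8 mm); axes as the trough's. The screws stand at x +30 and -30 mm from it. Each: shank 6 mm thick, 5.5 mm tall, and on it a round head 13 mm across, 4.5 mm thick.
- tray (a joint): Angle of the green tray in front of the trough, hinged along the front rim: 0 = level on two posts, up to 1.1 rad with its front lifted. Damped: let go, it sinks back slowly by its weight (0.35 kg). 319 mm long, 92 mm deep, floor 65 mm above the desk, 23 mm walls on three sides, a 2.5 mm bead at the hinge side: sleeves roll out over it at about 0.6 rad, surely by 0.9.
- bar (a point): Middle of the tray's lift bar: round steel, 10 mm thick, 114 mm free between its brackets, parallel to the fold (point y along it), 82 mm above the desk with the tray down, 31 mm clear of the tray's front wall. It lies 128 mm in front of and 24 mm above the hinge line and turns with the tray.
- stop_grip (a point): Loose end stop, an aluminium bracket with a red-topped upright: 60 mm wide (x), 10 mm thick (y), 96 mm high, 0.16 kg. Site in the middle of its thickness, 80 mm above the foot's underside. z up; +y is the normal of the flat face for the sleeves (face 5 mm from the point) and must point along the trough's +y. Slid home, the point is at trough y -175, z 88 mm, the face at y -170.
- stop_keyholes (a point): Point midway between the two round keyhole openings, on the underside of the stop's 4 mm foot (92 mm wide, 48 mm long); axes as stop_grip, which is at (0, +29, +80) mm from it. Openings 18 mm wide at x +30 and -30; from each an 8.5 mm slot runs towards the upright: slide the stop 14 mm to -y, away from the trough, once it is down. Then 1.5 mm of vertical play remains.
- sleeve_short_center (a point): Centre of the short sleeve: brass spacer sleeve (round tube), 32 mm across, 60 mm long along its y axis, about 90 g; it can roll. Any of the three may lie at any of the three places in the tray.
- sleeve_middle_center (a point): Centre of the middle sleeve: bright aluminium spacer sleeve (round tube), 32 mm across, 75 mm long along its y axis, about 110 g; it can roll. Any of the three may lie at any of the three places in the tray.
- sleeve_long_center (a point): Centre of the long sleeve: black spacer sleeve (round tube), 32 mm across, 90 mm long along its y axis, about 130 g; it can roll. Any of the three may lie at any of the three places in the tray.
- canister: blue 2 l canister, 96x125x208 mm, at the back left; bystander.
- tool_cup: dark grey pen cup, 78 mm across, 96 mm high, at the back right; bystander.
- mouse: black computer mouse, 106x60x35 mm, right edge of the desk; bystander.
- tape_measure: yellow tape measure, 62x73x35 mm, back left; bystander.
- rubber: blue and white eraser, 18x42x11 mm, at the front right; bystander.
- stapler: blue and black stapler, 30x136x49 mm, front left; bystander.
- glue_stick: glue stick with green cap standing upright, 26 mm across, 90 mm high, in front of the trough's right end; bystander.
- marker: white marker with red cap, 16x132x18 mm, lying at the front right; bystander.
- screwdriver: screwdriver with red handle, 27x192x23 mm, lying near the front edge of the desk; bystander.
Things that resemble listed ones, but are neither listed nor needed, are in the scene too. Of the things that look like the part that bears stop_grip, the larger one is meant.

How it is judged (in metres and radians):
On the way, in this order (a step that is already met when the one before it is completed fails the run):
1. the end stop sits flat on the base plate with its keyhole slots slid home under both screw heads (y of stop_grip in the frame of trough between -0.18 and -0.1715 m and z of stop_grip in the frame of trough between 0.085 and 0.0915 m and x of stop_grip in the frame of trough between -0.005 and 0.005 m and angle between the y axis of stop_grip and the y axis of trough, either way round below 0.12 rad and angle between stop_grip's own z axis and vertical below 0.1 rad), for 0.2 s.
2. the tray is lifted to tip its load (0.45 rad or more) (value of joint tray above 0.45 rad), for 0.1 s.
At the end, for the whole second after the job is handed in: Stop flat under the screw heads, slid home to within 3.5 mm, square to 0.12 rad. All three sleeves at rest down in the fold (within 4 mm of it, parallel to 0.06 rad), in any order, end to end against the stop with at most 4 mm of gaps in all. Tray down (under 0.05 rad) (all of step 1 and z of each of sleeve_short_center, sleeve_middle_center, sleeve_long_center in the frame of trough below 0.0505 m and x of sleeve_short_center in the frame of trough between -0.004 and 0.004 m and angle between the y axis of each of sleeve_short_center, sleeve_middle_center, sleeve_long_center and the y axis of trough, either way round below 0.06 rad and y of sleeve_short_center in the frame of trough below 0.029 m and linear speed of each of sleeve_short, sleeve_middle, sleeve_long, end_stop below 0.01 m/s and x of sleeve_middle_center in the frame of trough between -0.004 and 0.004 m and y of sleeve_middle_center in the frame of trough below 0.0215 m and x of sleeve_long_center in the frame of trough between -0.004 and 0.004 m and y of sleeve_long_center in the frame of trough below 0.014 m and value of joint tray below 0.05 rad); the robot touches nothing.
It fails at once if a bystander (canister, cup, mouse, tape measure, rubber, stapler, glue stick, marker, screwdriver) is shoved aside or knocked over (moved more than 30 mm) (distance of any of canister, tool_cup, mouse, tape_measure, rubber, stapler, glue_stick, marker, screwdriver from where it was at the start of the episode above 0.03 m).
It also fails if it takes over 64 s, if anything falls off the work surface, if the arm or the gripper's body presses on something with over 40 N, if the wrist force passes 120 N, or if a joint passes its speed limit or range.

## Working session

There is one attempt and no reset: what is moved stays moved. The work goes in short steps, Python scripts to look and compute and a tool call to move; the robot and the scene stay as the last step left them, time stands still between calls to the robot, and variables do not carry over. Pictures are saved under pics/ and viewed, and the job is handed in when it is done.

Besides the shell and the picture viewer there is one more tool, called after "Request:" by a JSON object that holds its "name" and its "arguments", one argument or row to a line. step_arm: Moves the arm, as the interface text tells. Shifts and turns lie within -1 to 1; 1 stands for 2 cm of shift or 4 degrees of turn. Its arguments: {"type":"object","properties":{"moves":{"type":"array"}},"required":["moves"]}

```bash
mkdir -p pics; ls; python3 - <<'E'
from plant import *
import cv2
o=get_obs();print(o)
for n in("scene","top"):
    c=get_calibration(n);print(n,c)
    im=capture(n);cv2.imwrite(f"pics/{n}0.png",im[:,:,::-1])
E
```

```text
pics
{'time': 0.0, 'joint_positions': array([ 9.99995147e-01,  3.42722887e-01,  1.52502058e+00, -4.52633547e-05,
        1.27535663e+00, -1.46024854e-01]), 'dq': array([-3.13011925e-03,  1.88679815e-05,  3.80012020e-04, -8.46404338e-05,
       -8.46191713e-05, -1.51713237e-03]), 'tau': array([-1.24036437e-04, -4.31223679e+01, -2.44216937e+01,  7.16327643e-02,
        5.57912013e-02, -8.66563755e-05]), 'tool_pos': array([216.14835108, 478.00327783, 226.04361621]), 'tcp_rot': array([-3.14009495e+00, -1.76522007e-04,  2.71682941e+00]), 'contact_force': array([-0.49064746,  0.27013988, -0.4328451 ]), 'moment': array([ 0.00629068,  0.02802768, -0.04927416]), 'grip_width': 91.98348467964676}
scene {'mtx': array([[358.6629038 ,   0.        , 256.50342716],
       [  0.        , 358.6629038 , 192.15872702],
       [  0.        ,   0.        ,   1.        ]]), 'k1': -0.019097112956605655, 'eye': array([ 161.96138677, -781.86899142,  776.52294947]), 'orientation': array([-2.2629473 ,  0.02117185, -0.5412041 ])}
top {'mtx': array([[428.26321993,   0.        , 259.5721656 ],
       [  0.        , 428.26321993, 182.54653374],
       [  0.        ,   0.        ,   1.        ]]), 'k1': -0.06622371711812093, 'eye': array([ 347.31743448,  -17.17119955, 1221.88644886]), 'orientation': array([-2.93595265e+00,  1.85700494e-03, -1.63191271e+00])}
```

View pics/scene0.png

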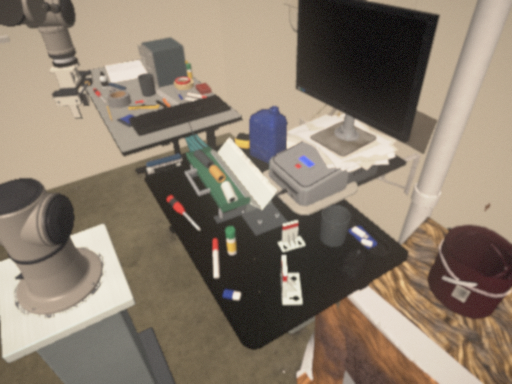

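View pics/top0.png

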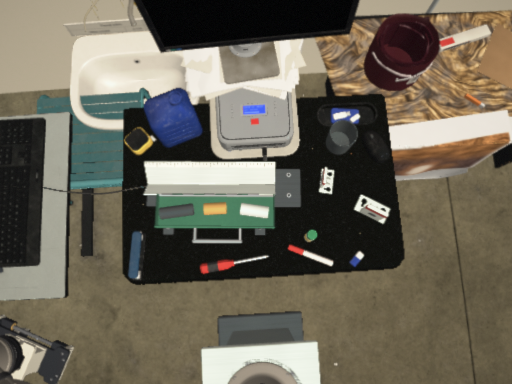

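```bash
python3 - <<'E'
import cv2
im=cv2.imread('pics/top0.png')
cv2.imwrite('pics/t0a.png',cv2.resize(im[60:210,280:480],None,fx=4,fy=4,interpolation=cv2.INTER_CUBIC))
cv2.imwrite('pics/t0b.png',cv2.resize(im[60:210,140:340],None,fx=4,fy=4,interpolation=cv2.INTER_CUBIC))
im=cv2.imread('pics/scene0.png')
cv2.imwrite('pics/s0a.png',cv2.resize(im[150:300,200:400],None,fx=4,fy=4,interpolation=cv2.INTER_CUBIC))
E
```

```text
(no output)
```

View pics/t0a.png

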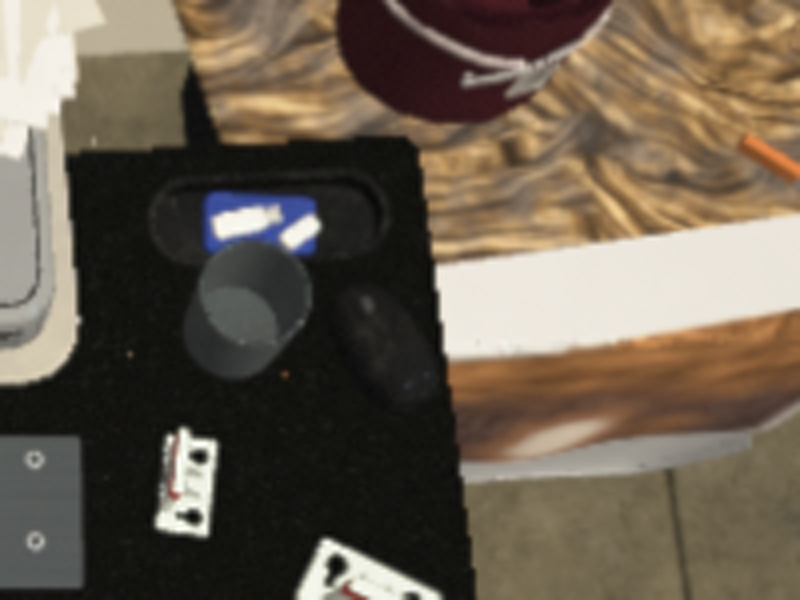

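View pics/t0b.png

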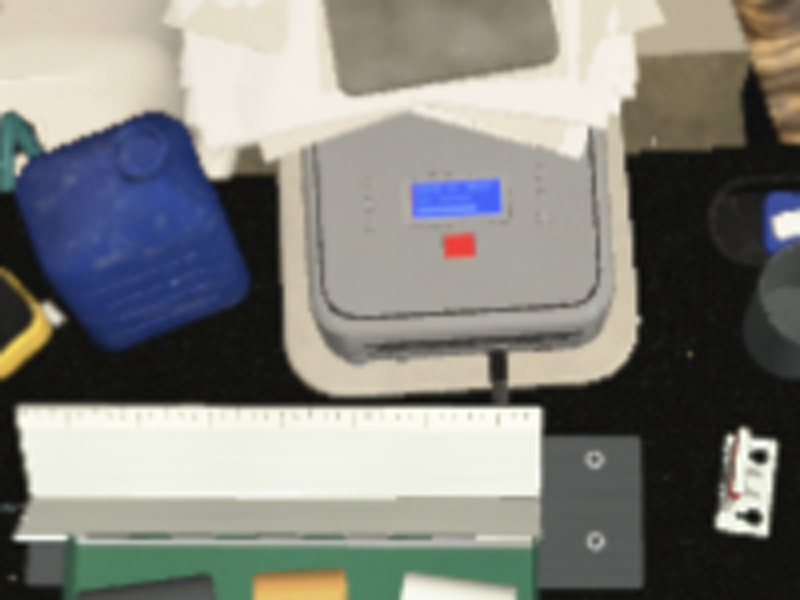

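View pics/s0a.png

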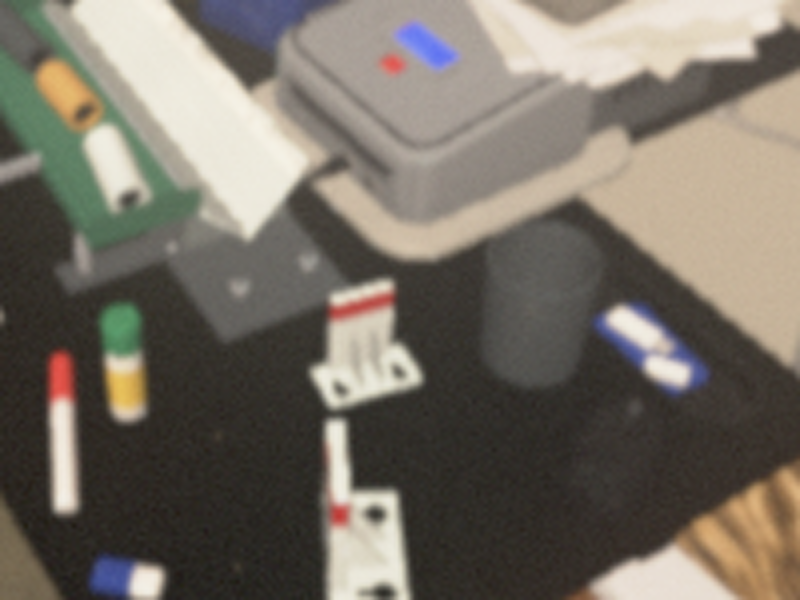

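```bash
cat > h.py <<'E'
import numpy as np, cv2
from scipy.spatial.transform import Rotation as R
from plant import *
np.set_printoptions(precision=2,suppress=True)
def _c(n):
    c=get_calibration(n); return c['mtx'],c['k1'],np.array(c['eye']),R.from_euler('xyz',c['orientation']).as_matrix()
def unproj(n,uv,z):
    K,k,e,M=_c(n); uv=np.atleast_2d(np.array(uv,float))
    p=cv2.undistortPoints(uv.reshape(-1,1,2),K,np.array([k,0,0,0,0.]))[:,0]
    d=np.c_[p,np.ones(len(p))]@M.T
    t=(np.broadcast_to(z,len(d))-e[2])/d[:,2]
    return e+d*t[:,None]
def proj(n,P):
    K,k,e,M=_c(n); P=np.atleast_2d(np.array(P,float))
    q=(P-e)@M; s=q[:,:2]/q[:,2:]; r2=(s**2).sum(1,keepdims=True); s=s*(1+k*r2)
    return s@K[:2,:2].T+K[:2,2]
def crop(n,im,x0,y0,w,h,f,name):
    cv2.imwrite(f'pics/{name}.png',cv2.resize(im[y0:y0+h,x0:x0+w,::-1],None,fx=f,fy=f,interpolation=cv2.INTER_CUBIC))
E
python3 - <<'E'
from h import *
im=cv2.imread('pics/top0.png')[:,:,::-1]
crop('top',im,345,180,60,50,12,'t0c')
crop('top',im,270,150,80,60,10,'t0d')
crop('top',im,140,185,160,70,5,'t0e')
im=cv2.imread('pics/scene0.png')[:,:,::-1]
crop('s',im,240,200,80,110,6,'s0b')
E
```

```text
(no output)
```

View pics/t0c.png

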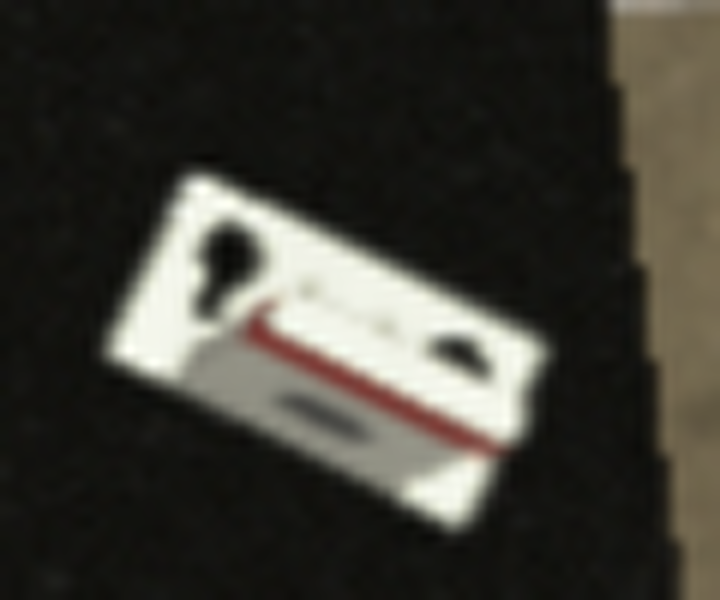

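View pics/t0d.png

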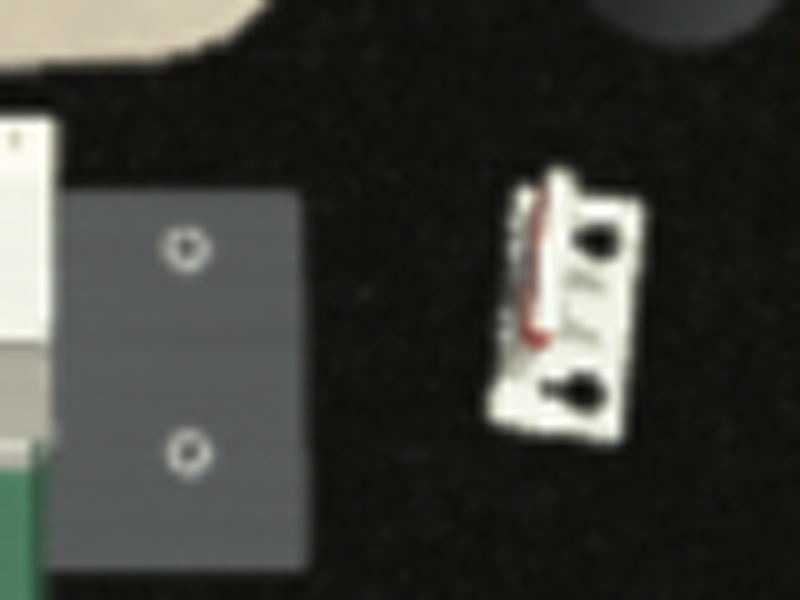

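View pics/t0e.png

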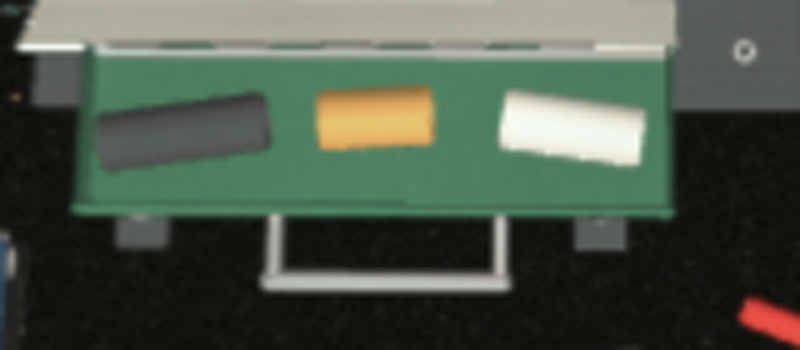

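View pics/s0b.png

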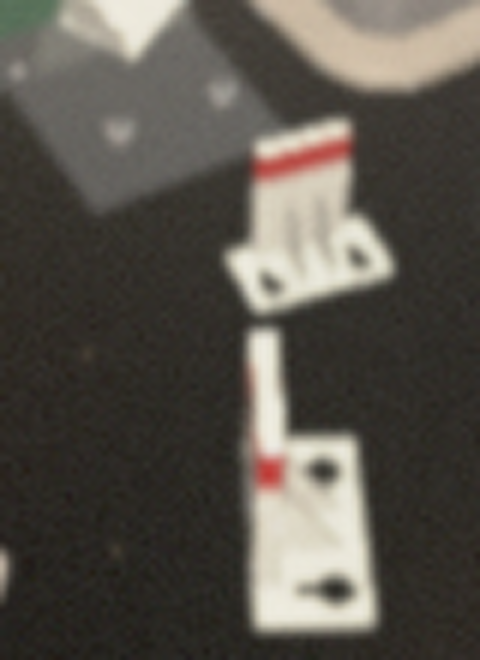

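```bash
python3 - <<'E'
from h import *
def px(l,x0,y0,f): return [((x+.5)/f-.5+x0,(y+.5)/f-.5+y0) for x,y in l]
c=unproj('top',px([(190,172),(550,350),(462,530),(103,355)],345,180,12),4);print(c[:,:2])
print([np.linalg.norm(c[i]-c[i-1]) for i in range(4)])
d=c[0]-c[1];print('long dir ang',np.degrees(np.arctan2(d[1],d[0])),np.degrees(np.arctan2(*(c[3]-c[2])[1::-1])),'short',np.degrees(np.arctan2(*(c[3]-c[0])[1::-1])),np.degrees(np.arctan2(*(c[2]-c[1])[1::-1])), c.mean(0))
k=unproj('top',px([(230,247),(455,352)],345,180,12),4);print('keyh',k)
t=unproj('top',px([(262,312),(500,452)],345,180,12),96);print('red top edge?',t)
# small bracket
s=unproj('top',px([(515,180),(648,200),(617,440),(490,415)],270,150,10),3);print([np.linalg.norm(s[i]-s[i-1]) for i in range(4)])
s=unproj('top',px([(186,249),(189,453)],270,150,10),18);print('screws',s, np.linalg.norm(s[0]-s[1]),s.mean(0))
# base plate right end corners z=8
b=unproj('top',px([(302,188),(311,572)],270,150,10),8);print('base',b)
# tray: bar 
b=unproj('top',px([(262,283),(512,283)],140,185,5),82);print('bar',b)
# scene checks
s=unproj('scene',px([(225,92),(120,130)],240,200,6),18);print('screws scene',s,s.mean(0))
f=unproj('scene',px([(253,632),(378,627),(357,436)],240,200,6),4);print('foot scene',f)
E
```

```text
[[ 549.58 -320.01]
 [ 500.86 -402.42]
 [ 459.1  -375.99]
 [ 506.53 -294.25]]
[np.float64(50.17041768222067), np.float64(95.73274888034867), np.float64(49.41697069309799), np.float64(94.50504281752724)]
long dir ang 59.40515407050657 59.87520549915516 short 149.10651740792375 147.67456934357426 [ 504.01 -348.17    4.  ]
keyh [[ 530.71 -327.71    4.  ]
 [ 501.85 -379.32    4.  ]]
red top edge? [[ 501.84 -309.8    96.  ]
 [ 467.31 -359.39   96.  ]]
[np.float64(70.71106831103458), np.float64(39.374899387875246), np.float64(72.39657138846843), np.float64(37.411915551742204)]
screws [[ 616.84 -113.98   18.  ]
 [ 557.22 -110.38   18.  ]] 59.73324310373371 [ 587.03 -112.18   18.  ]
base [[ 635.21 -149.95    8.  ]
 [ 522.29 -143.47    8.  ]]
bar [[437.2  158.97  82.  ]
 [429.32  26.53  82.  ]]
screws scene [[ 616.63 -117.09   18.  ]
 [ 556.65 -112.09   18.  ]] [ 586.64 -114.59   18.  ]
foot scene [[ 457.57 -378.25    4.  ]
 [ 502.15 -403.23    4.  ]
 [ 551.96 -320.66    4.  ]]
```

```bash
cat > go.py <<'E'
# go.py grip maxmm x y z yawdeg [x y z yawdeg ...]: rows towards waypoints
import sys
from h import *
a=list(map(float,sys.argv[1:])); g=a[0]; mx=a[1]/20; w=np.array(a[2:]).reshape(-1,4)
o=get_obs(); p=np.array(o['tool_pos']); M=R.from_euler('xyz',o['tcp_rot'])
print('t',round(o['time'],2),'p',p,'rpy',np.degrees(o['tcp_rot']),'F',o['contact_force'],'w',o['grip_width'])
rows=[];k=0
while k<len(w) and len(rows)<400:
    T=R.from_euler('xyz',[np.pi,0,np.radians(w[k,3])])
    s=M.inv().apply(w[k,:3]-p)/20; r=np.degrees((M.inv()*T).as_rotvec())/4
    if np.abs(s).max()<.02 and np.abs(r).max()<.03: k+=1; continue
    s=s*min(1,mx/np.abs(s).max()) if np.abs(s).max()>0 else s
    r=r*min(1,1/np.abs(r).max()) if np.abs(r).max()>0 else r
    s=np.round(s,2); r=np.round(r,2)
    rows.append((*s,*r,g)); p=p+M.apply(s*20); M=M*R.from_rotvec(np.radians(r*4))
print(len(rows))
for i,r in enumerate(rows[:int(16)]):
    print(','.join('%g'%(x+0) for x in r)+',', end='\n' if i%8!=7 else '\n\n')
E
python3 go.py -1 20 400 250 200 110 450 0 190 75 489 -338.5 130 59.3
```

```text
t 0.1 p [216.16 478.03 226.11] rpy [-179.92   -0.01  155.66] F [-0.16  0.14  0.61] w 91.91504412123916
42
-1,-0.5,0.1,0,0,1,-1,
-1,-0.42,0.1,0,0,1,-1,
-1,-0.34,0.09,0,0,1,-1,
-1,-0.26,0.09,0,0,1,-1,
-1,-0.19,0.09,0,0,1,-1,
-1,-0.12,0.09,0,0,1,-1,
-1,-0.05,0.09,0,0,1,-1,
-1,0.02,0.09,0,0,1,-1,

-1,0.09,0.09,-0.01,0,1,-1,
-1,0.16,0.09,0,0,1,-1,
-1,0.23,0.09,0,0.01,1,-1,
-1,0.31,0.1,-0.01,0,0.42,-1,
-1,0.34,0.1,0,0,0,-1,
-1,0.35,0.09,0,0,0,-1,
-0.11,0.04,0.01,0,0,0,-1,
-1,-0.15,0.04,0,0,1,-1,
```

Request:
{"name": "step_arm", "arguments": {
  "moves": [-1, -0.5, 0.1, 0, 0, 1, -1, -1, -0.42, 0.1, 0, 0, 1, -1, -1, -0.34, 0.1, 0, 0, 1, -1, -1, -0.26, 0.1, 0, 0, 1, -1, -1, -0.2, 0.1, 0, 0, 1, -1, -1, -0.1, 0.1, 0, 0, 1, -1, -1, -0.05, 0.1, 0, 0, 1, -1, -1, 0, 0.1, 0, 0, 1, -1]
}}

```text
time: 0.77
tool_pos: [319.8, 343.9, 206.6]
tcp_rot: [-3.135, 0.001, 2.141]
contact_force: [-0.5, 0.5, 0.0]
grip_width: 92.1
```

```bash
python3 go.py -1 20 400 250 200 110 450 0 190 75 489 -338.5 130 59.3
```

```text
t 0.77 p [319.81 343.88 206.57] rpy [-179.6     0.03  122.67] F [-0.53  0.54  0.02] w 92.1093888272698
33
-1,0.14,0.05,-0.03,0.01,1,-1,
-1,0.21,0.05,-0.03,0,1,-1,
-1,0.28,0.06,-0.03,0.01,1,-1,
-1,0.36,0.06,-0.01,0,0.17,-1,
-1,0.38,0.06,0,0,0,-1,
-0.91,0.34,0.05,0,0,0,-1,
-1,-0.15,0.04,0,0,1,-1,
-1,-0.08,0.04,0,0,1,-1,

-1,-0.01,0.04,0,0,1,-1,
-1,0.06,0.04,0,0,1,-1,
-1,0.13,0.04,0,0,1,-1,
-1,0.2,0.04,0,0,1,-1,
-1,0.27,0.04,0,0,1,-1,
-1,0.35,0.04,0,0,1,-1,
-1,0.43,0.04,0,0,0.75,-1,
-1,0.49,0.04,0,0,0,-1,
```

Request:
{"name": "step_arm", "arguments": {
  "moves": [-1, 0.14, 0.05, 0, 0, 1, -1, -1, 0.2, 0.05, 0, 0, 1, -1, -1, 0.28, 0.05, 0, 0, 1, -1, -1, 0.36, 0.05, 0, 0, 0.2, -1, -1, 0.38, 0.05, 0, 0, 0, -1, -0.9, 0.34, 0.05, 0, 0, 0, -1, -1, -0.15, 0.05, 0, 0, 1, -1, -1, -0.1, 0.05, 0, 0, 1, -1]
}}

```text
time: 1.43
tool_pos: [409.1, 201.8, 195.5]
tcp_rot: [-3.13, 0.005, 1.759]
contact_force: [0.6, 0.4, 0.3]
grip_width: 91.9
```

Request:
{"name": "step_arm", "arguments": {
  "moves": [-1, 0, 0.05, 0, 0, 1, -1, -1, 0.05, 0.05, 0, 0, 1, -1, -1, 0.13, 0.05, 0, 0, 1, -1, -1, 0.2, 0.05, 0, 0, 1, -1, -1, 0.27, 0.05, 0, 0, 1, -1, -1, 0.35, 0.05, 0, 0, 1, -1, -1, 0.43, 0.05, 0, 0, 0.7, -1, -1, 0.5, 0.05, 0, 0, 0, -1]
}}

```text
time: 2.1
tool_pos: [435.0, 29.2, 185.6]
tcp_rot: [-3.128, 0.012, 1.264]
contact_force: [0.6, -0.4, 0.0]
grip_width: 92.0
```

```bash
python3 go.py -1 20  489 -338.5 120 59.3
```

```text
t 2.1 p [435.05  29.24 185.63] rpy [-179.24    0.67   72.4 ] F [ 0.58 -0.44  0.02] w 92.0397655684282
15
-1,0.49,0.2,-0.05,0.06,1,-1,
-1,0.58,0.21,-0.05,0.06,1,-1,
-1,0.67,0.21,-0.06,0.05,1,-1,
-1,0.78,0.22,-0.01,0.02,0.27,-1,
-1,0.81,0.23,0,0,0,-1,
-1,0.81,0.23,0,0,0,-1,
-1,0.81,0.23,0,0,0,-1,
-1,0.81,0.23,0,0,0,-1,

-1,0.81,0.23,0,0,0,-1,
-1,0.81,0.23,0,0,0,-1,
-1,0.81,0.23,0,0,0,-1,
-1,0.81,0.22,0,0,0,-1,
-1,0.81,0.23,0,0,0,-1,
-1,0.82,0.22,0,0,0,-1,
-0.75,0.61,0.17,0,0,0,-1,
```

Request:
{"name": "step_arm", "arguments": {
  "moves": [-1, 0.5, 0.2, -0.05, 0.06, 1, -1, -1, 0.6, 0.2, -0.05, 0.06, 1, -1, -1, 0.67, 0.2, -0.05, 0.05, 1, -1, -1, 0.78, 0.2, 0, 0, 0.3, -1, -1, 0.8, 0.2, 0, 0, 0, -1, -1, 0.8, 0.2, 0, 0, 0, -1, -1, 0.8, 0.2, 0, 0, 0, -1, -1, 0.8, 0.2, 0, 0, 0, -1]
}}

```text
time: 2.77
tool_pos: [460.6, -175.4, 151.0]
tcp_rot: [-3.137, 0.001, 1.021]
contact_force: [0.4, -0.0, 0.2]
grip_width: 91.8
```

```bash
python3 go.py -1 20  489 -338.5 120 59.3
```

```text
t 2.77 p [ 460.58 -175.41  151.03] rpy [-179.76    0.05   58.51] F [ 0.38 -0.02  0.22] w 91.82018996207125
7
-1,0.88,0.25,-0.06,0.01,-0.2,-1,
-1,0.86,0.25,0,0,0,-1,
-1,0.86,0.25,0,0,0,-1,
-1,0.85,0.24,0,0,0,-1,
-1,0.86,0.25,0,0,0,-1,
-1,0.85,0.24,0,0,0,-1,
-0.28,0.24,0.07,0,0,0,-1,
```

Request:
{"name": "step_arm", "arguments": {
  "moves": [-1, 0.88, 0.25, -0.05, 0, -0.2, -1, -1, 0.86, 0.25, 0, 0, 0, -1, -1, 0.86, 0.25, 0, 0, 0, -1, -1, 0.85, 0.25, 0, 0, 0, -1, -1, 0.86, 0.25, 0, 0, 0, -1, -1, 0.85, 0.25, 0, 0, 0, -1, -0.4, 0.35, 0.1, 0, 0, 0, -1]
}}

```text
time: 3.35
tool_pos: [487.9, -352.1, 113.7]
tcp_rot: [-3.136, 0.0, 1.033]
contact_force: [-0.5, -0.3, -0.1]
grip_width: 92.1
```

```bash
python3 go.py -1 20  489 -338.5 61 59.3; python3 - <<'E'
from h import *
im=capture('top');crop('t',im,320,160,90,70,8,'t1')
im=capture('scene');crop('t',im,220,190,110,120,5,'s1')
E
```

```text
t 3.35 p [ 487.91 -352.08  113.73] rpy [-179.66    0.03   59.19] F [-0.55 -0.25 -0.1 ] w 92.09685535783751
3
0.23,-0.11,1,-0.08,0.01,-0.03,-1,
0.23,-0.11,1,0,0,0,-1,
0.15,-0.07,0.64,0,0,0,-1,
```

View pics/t1.png

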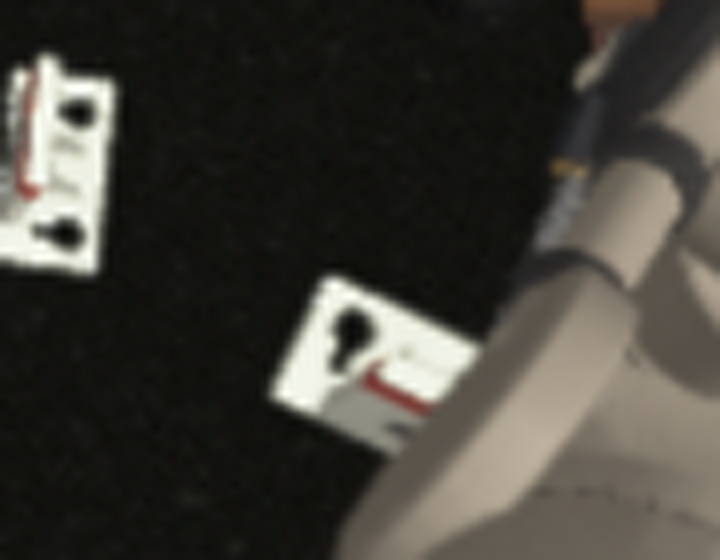

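View pics/s1.png

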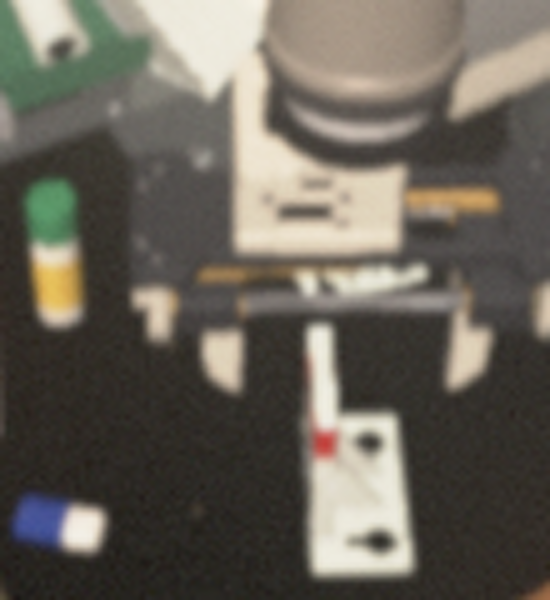

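```bash
python3 - <<'E'
from h import *
o=get_obs();p=np.array(o['tool_pos']);M=R.from_euler('xyz',o['tcp_rot']).as_matrix()
for s in(0,55,-55):
    print(s,(proj('scene',p+M[:,1]*s)-[220,190])*5)
P=np.array([488.5,-338.5,80])
ys=np.array([np.cos(np.radians(149.3)),np.sin(np.radians(149.3)),0]);xs=np.array([-ys[1]*-1,ys[0]*-1,0])
print(xs)
for q in ([-30,5,16],[30,5,16],[-30,-5,16],[30,-5,16],[30,5,-80],[-46,-43,-76],[46,-43,-76]):
    W=P+q[0]*xs+q[1]*ys+np.array([0,0,q[2]]);print(q,(proj('scene',W)-[220,190])*5,(proj('top',W)-[320,160])*8)
E
```

```text
0 [[334.54 367.  ]]
55 [[452.45 365.55]]
-55 [[216.66 368.4 ]]
[0.51 0.86 0.  ]
[-30, 5, 16] [[313.81 424.61]] [[536.08 452.52]]
[30, 5, 16] [[306.31 324.95]] [[372.8  371.17]]
[-30, -5, 16] [[335.34 424.22]] [[548.13 425.89]]
[30, -5, 16] [[326.71 324.57]] [[385.08 344.75]]
[30, 5, -80] [[302.05 445.12]] [[308.3  411.06]]
[-46, -43, -76] [[408.72 565.69]] [[556.06 386.98]]
[46, -43, -76] [[391.1  413.99]] [[325.61 272.53]]
```

Request:
{"name": "step_arm", "arguments": {
  "moves": [0.3, -0.15, 0.6, 0, 0, 0, -1, 0.25, -0.1, 1, 0, 0, 0, -1, 0.1, -0.05, 0.8, 0, 0, 0, -1, 0, 0, 0.2, 0, 0, 0, -1]
}}

```text
time: 3.78
tool_pos: [489.1, -331.6, 62.2]
tcp_rot: [-3.135, -0.002, 1.033]
contact_force: [0.0, 0.3, -1.2]
grip_width: 91.5
```

```bash
python3 go.py 1 20  488.5 -338.5 61 59.3
```

```text
t 3.78 p [ 489.09 -331.62   62.16] rpy [-179.64   -0.09   59.19] F [ 0.    0.29 -1.15] w 91.49212132971171
1
-0.31,0.15,0.06,-0.09,-0.02,-0.03,1,
```

Request:
{"name": "step_arm", "arguments": {
  "moves": [-0.3, 0.15, 0.05, -0.08, 0, 0, -1, 0, 0, 0, 0, 0, 0, 1, 0, 0, 0, 0, 0, 0, 1, 0, 0, 0, 0, 0, 0, 1, 0, 0, 0, 0, 0, 0, 1, 0, 0, 0, 0, 0, 0, 1, 0, 0, 0, 0, 0, 0, 1]
}}

```text
time: 4.37
tool_pos: [489.7, -337.0, 64.9]
tcp_rot: [3.139, -0.001, 1.036]
contact_force: [-0.1, 0.8, 0.4]
grip_width: 56.4
```

Request:
{"name": "step_arm", "arguments": {
  "moves": [0, 0, 0.1, 0, 0, 0, 1, 0, 0, 0.05, 0, 0, 0, 1, 0, 0, 0, 0, 0, 0, 1, 0, 0, 0, 0, 0, 0, 1, 0, 0, 0, 0, 0, 0, 1, 0, 0, 0, 0, 0, 0, 1, 0, 0, 0, 0, 0, 0, 1, 0, 0, 0, 0, 0, 0, 1]
}}

```text
time: 5.03
tool_pos: [489.5, -337.1, 61.8]
tcp_rot: [3.139, -0.002, 1.035]
contact_force: [0.3, 1.0, -1.0]
grip_width: 9.9
```

Request:
{"name": "step_arm", "arguments": {
  "moves": [0, 0, 0, 0, 0, 0, 1, 0, 0, 0, 0, 0, 0, 1, 0, 0, 0, 0, 0, 0, 1]
}}

```text
time: 5.28
tool_pos: [489.4, -337.0, 61.6]
tcp_rot: [3.139, -0.002, 1.035]
contact_force: [-0.1, 0.2, -0.4]
grip_width: 9.8
```

```bash
python3 go.py 1 20  525 -250 110 59.3 588.5 -84 110 -3.4
```

```text
t 5.28 p [ 489.45 -336.96   61.6 ] rpy [179.88  -0.09  59.32] F [-0.12  0.22 -0.35] w 9.792896535714096
21
1,-0.15,-0.52,0.03,-0.02,0.01,1,
1,-0.15,-0.52,0,0,0,1,
1,-0.15,-0.52,0,0,0,1,
1,-0.15,-0.52,0,0,0,1,
0.65,-0.09,-0.34,0,0,0,1,
1,-0.17,0,0,0,1,1,
1,-0.25,0,0,0,1,1,
1,-0.32,0,0,0,1,1,

1,-0.4,0,0,0,1,1,
1,-0.48,0,0,0,1,1,
1,-0.57,0,0,0,1,1,
1,-0.67,0,0,0,1,1,
0.98,-0.77,0,0,0,1,1,
0,0,0,0,0,1,1,
0,0,0,0,0,1,1,
0,0,0,0,0,1,1,
```

```bash
python3 go.py 1 20  489 -337 160 59.3 540 -200 180 10  588.5 -87 140 -3.4
```

```text
t 5.28 p [ 489.45 -336.96   61.6 ] rpy [179.88  -0.09  59.32] F [-0.12  0.22 -0.35] w 9.792896535714096
24
0,0,-1,0.03,-0.02,0.01,1,
0,0,-1,0,0,0,1,
0,-0.01,-1,0,0,0,1,
-0.01,0,-1,0,0,0,1,
0,-0.01,-0.92,0,0,0,1,
1,-0.18,-0.14,0,0,1,1,
1,-0.25,-0.14,0,0,1,1,
1,-0.33,-0.14,0,0,1,1,

1,-0.41,-0.15,0,0,1,1,
1,-0.5,-0.15,0,0,1,1,
1,-0.58,-0.16,0,0,1,1,
0.7,-0.48,-0.12,0,0,1,1,
0,0,0,0,0,1,1,
0,0,0,0,0,1,1,
0,0,0,0,0,1,1,
0,0,0,0,0,1,1,
```

Request:
{"name": "step_arm", "arguments": {
  "moves": [0, 0, -1, 0, 0, 0, 1, 0, 0, -1, 0, 0, 0, 1, 0, 0, -1, 0, 0, 0, 1, 0, 0, -1, 0, 0, 0, 1, 0, 0, -1, 0, 0, 0, 1, 0.5, -0.1, -0.2, 0, 0, 1, 1, 0.5, -0.15, -0.15, 0, 0, 1, 1, 0.6, -0.2, -0.15, 0, 0, 1, 1]
}}

```text
time: 5.95
tool_pos: [498.3, -305.9, 173.9]
tcp_rot: [-3.137, -0.001, 0.816]
contact_force: [-0.6, 0.1, -2.0]
grip_width: 9.7
```

```bash
python3 go.py 1 14  540 -200 180 12  588.5 -87 140 -3.4
```

```text
t 5.95 p [ 498.3  -305.88  173.94] rpy [-179.76   -0.07   46.78] F [-0.61  0.14 -2.  ] w 9.676316080168665
17
0.7,-0.28,-0.04,-0.01,0,1,1,
0.7,-0.34,-0.04,-0.01,0,1,1,
0.7,-0.4,-0.04,-0.01,0,1,1,
0.7,-0.47,-0.04,-0.01,0,1,1,
0.7,-0.54,-0.05,-0.01,0,1,1,
0.7,-0.62,-0.05,0,0,1,1,
0.48,-0.49,-0.03,-0.01,0,1,1,
0,0,0,0,0,1,1,

0,0,0,0,0,0.69,1,
0.49,-0.7,0.28,0,0,1,1,
0.43,-0.7,0.27,0,0,1,1,
0.36,-0.7,0.25,0,0,1,1,
0.3,-0.7,0.25,-0.01,0,0.85,1,
0.25,-0.7,0.24,0,0,0,1,
0.25,-0.7,0.24,0,0,0,1,
0.25,-0.7,0.24,0,0,0,1,
```

Request:
{"name": "step_arm", "arguments": {
  "moves": [0.7, -0.28, 0, 0, 0, 1, 1, 0.7, -0.34, 0, 0, 0, 1, 1, 0.7, -0.4, 0, 0, 0, 1, 1, 0.7, -0.47, 0, 0, 0, 1, 1, 0.7, -0.54, -0.1, 0, 0, 1, 1, 0.7, -0.62, -0.1, 0, 0, 1, 1, 0.48, -0.49, -0.1, 0, 0, 1, 1, 0.2, -0.4, 0, 0, 0, 1, 1]
}}

```text
time: 6.62
tool_pos: [544.0, -186.2, 180.6]
tcp_rot: [-3.137, 0.001, 0.227]
contact_force: [-0.1, 0.0, -1.1]
grip_width: 9.6
```

```bash
python3 go.py 1 14  588.5 -87 120 -3.4
```

```text
t 6.62 p [ 544.   -186.17  180.58] rpy [-179.75    0.07   13.01] F [-0.13  0.03 -1.13] w 9.562216063985584
7
0.53,-0.7,0.49,-0.01,0.01,1,1,
0.46,-0.7,0.47,-0.02,0.01,1,1,
0.39,-0.7,0.45,-0.01,0,1,1,
0.33,-0.7,0.43,-0.02,0.01,1,1,
0.27,-0.7,0.42,0,0,0.1,1,
0.27,-0.7,0.42,0,0,0,1,
0.23,-0.6,0.36,0,0,0,1,
```

Request:
{"name": "step_arm", "arguments": {
  "moves": [0.53, -0.7, 0.5, 0, 0, 1, 1, 0.46, -0.7, 0.5, 0, 0, 1, 1, 0.4, -0.7, 0.5, 0, 0, 1, 1, 0.33, -0.7, 0.5, 0, 0, 1, 1, 0.27, -0.7, 0.5, 0, 0, 0, 1, 0.2, -0.5, 0.4, 0, 0, 0, 1, 0, 0, 0, 0, 0, 0, 1]
}}

```text
time: 7.2
tool_pos: [584.0, -96.6, 120.4]
tcp_rot: [-3.138, 0.002, -0.069]
contact_force: [-0.5, -0.5, -1.1]
grip_width: 10.0
```

```bash
python3 go.py 1 14  588.5 -87 110 -3.4; python3 - <<'E'
from h import *
im=capture('top');crop('t',im,255,140,100,75,8,'t2')
im=capture('scene');crop('t',im,220,170,90,70,8,'s2')
E
```

```text
t 7.2 p [584.05 -96.61 120.39] rpy [-179.79    0.11   -3.95] F [-0.46 -0.54 -1.14] w 9.991478059908864
1
0.19,-0.49,0.52,-0.05,0.03,-0.14,1,
```

View pics/t2.png

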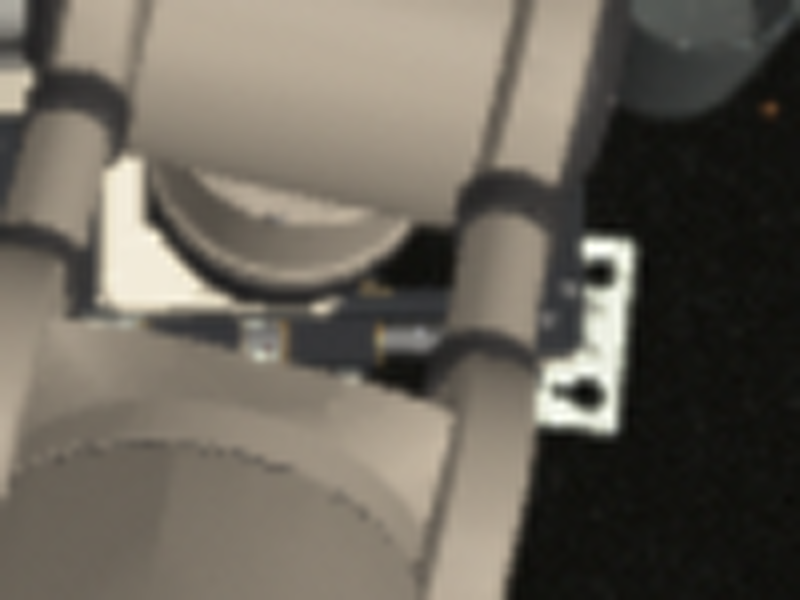

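View pics/s2.png

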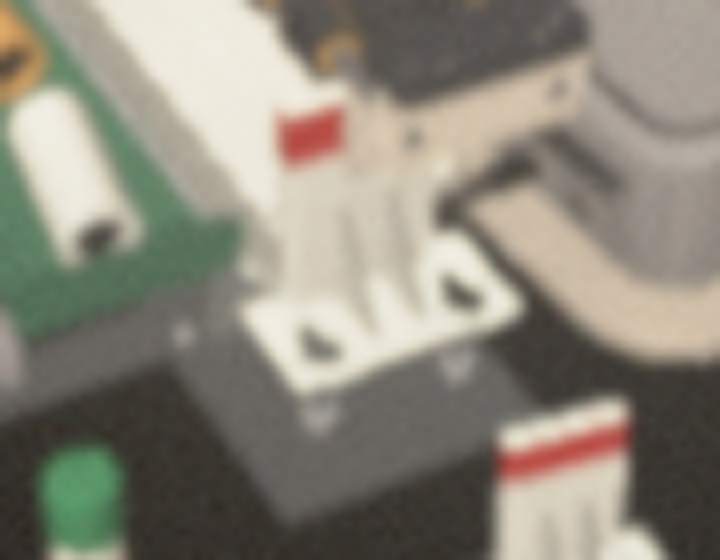

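```bash
cat > px.py <<'E'
def px(l,x0,y0,f): return [((x+.5)/f-.5+x0,(y+.5)/f-.5+y0) for x,y in l]
E
python3 - <<'E'
from h import *; from px import px
p=np.array(get_obs()['tool_pos']); print(p)
c=unproj('scene',px([(243,308),(303,395),(525,303)],220,170,8),[62.8,62.8,62.8]);print(c)
yaw=np.radians(-3.9);X=np.array([np.cos(yaw),np.sin(yaw),0]);Y=np.array([-np.sin(yaw),np.cos(yaw),0])
d=c-p;print('rel x,y',d@X,d@Y)
print('edges',np.linalg.norm(c[1]-c[0]),np.linalg.norm(c[2]-c[1]),np.degrees(np.arctan2(*(c[2]-c[1])[1::-1])))
s=unproj('scene',px([(460,368),(320,412)],220,170,8),18);print('screws',s,s.mean(0))
t=unproj('scene',px([(280,115),(284,163)],220,170,8),96+58.8);print((t-p)@X,(t-p)@Y)
# predicted foot corners if centred
for q in([-46,5,0],[-46,-43,0],[46,-43,0],[46,5,0]):
    print(q,(proj('scene',p*[1,1,0]+[0,0,62.8]+q[0]*X+q[1]*Y)-[220,170])*8)
E
```

```text
[584.17 -98.53 121.9 ]
[[ 538.21  -88.8    62.8 ]
 [ 533.07 -140.31   62.8 ]
 [ 627.82 -142.3    62.8 ]]
rel x,y [-46.51 -48.14  46.52] [  6.59 -45.15 -40.69]
edges 51.76759320377937 94.7684348441802 -1.2024694669322535
screws [[ 614.98 -119.46   18.  ]
 [ 557.02 -111.37   18.  ]] [ 586.   -115.41   18.  ]
[-32.99 -43.76] [ -2.07 -26.34]
[-46, 5, 0] [[242.64 306.59]]
[-46, -43, 0] [[302.06 385.85]]
[46, -43, 0] [[523.47 303.64]]
[46, 5, 0] [[459.04 229.14]]
```

```bash
python3 - <<'E'
from h import *
yaw=np.radians(-3.4);X=np.array([np.cos(yaw),np.sin(yaw),0]);Y=np.array([-np.sin(yaw),np.cos(yaw),0])
S=np.array([586.8,-113.2,0])
th=np.linspace(0,2*np.pi,40)
def ov(n,x0,y0,w,h,f,name):
    im=cv2.imread(f'pics/{n}0.png')[y0:y0+h,x0:x0+w]
    im=cv2.resize(im,None,fx=f,fy=f,interpolation=cv2.INTER_CUBIC)
    im=np.clip(im.astype(float)*1.6,0,255).astype(np.uint8)
    def dr(P,col):
        q=(proj(n,P)-[x0,y0]+.5)*f-.5
        cv2.polylines(im,[np.round(q).astype(int).reshape(-1,1,2)],True,col,1)
    for sx in(30,-30):
        dr(S+sx*X+[0,0,18]+6.5*np.outer(np.cos(th),X)+6.5*np.outer(np.sin(th),Y),(0,255,0))
    T=S+190*Y
    dr(np.array([T+a*X+b*Y+[0,0,8] for a,b in((-62,-225),(50,-225),(50,-150),(-62,-150))]),(0,0,255))
    dr(np.array([T+a*X+b*Y+[0,0,c] for a,b,c in((-36,-150,60),(0,-150,24),(52,-150,76),(52,215,76),(0,215,24),(-36,215,60))]),(255,0,255))
    cv2.imwrite(f'pics/{name}.png',im)
ov('scene',235,190,60,50,13,'os0'); ov('top',280,155,50,50,11,'ot0'); ov('top',135,150,150,60,5,'ot1')
E
```

```text
(no output)
```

View pics/os0.png

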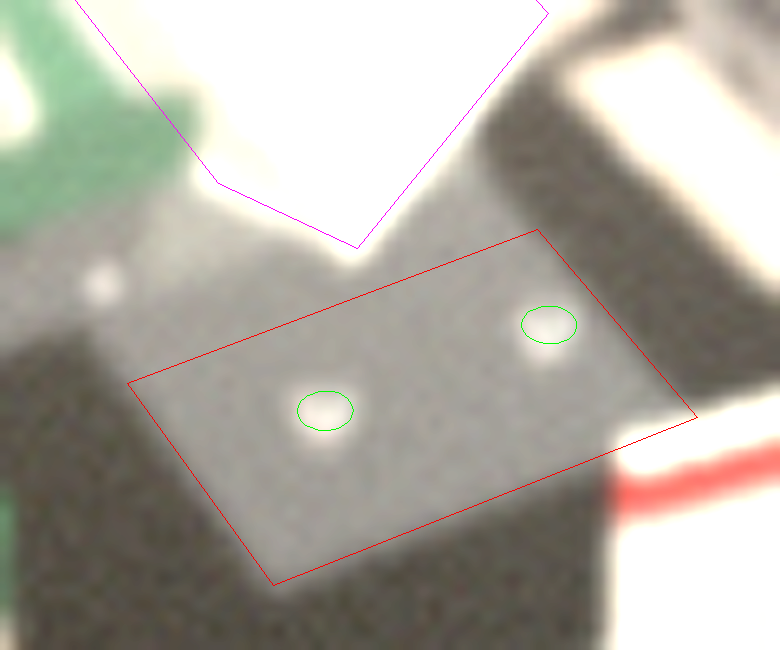

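View pics/ot0.png

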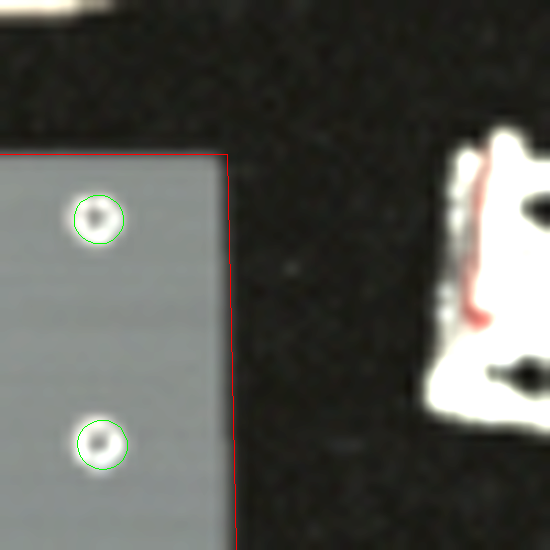

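View pics/ot1.png

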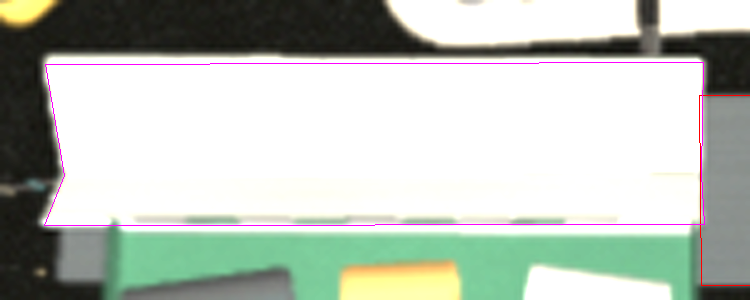

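```bash
python3 go.py 1 10  588.5 -84.8 84 -3.4 588.5 -84.8 70 -3.4
```

```text
t 7.3 p [584.17 -98.53 121.9 ] rpy [-179.87    0.01   -3.99] F [ 0.6  -0.56 -1.57] w 9.7948364277025
6
0.04,-0.18,0.5,-0.03,0,-0.15,1,
0.05,-0.19,0.5,0,0,0,1,
0.05,-0.18,0.5,0,0,0,1,
0.03,-0.15,0.4,0,0,0,1,
0,0,0.5,0,0,0,1,
0,0,0.2,0,0,0,1,
```

Request:
{"name": "step_arm", "arguments": {
  "moves": [0.05, -0.2, 0.5, 0, 0, -0.15, 1, 0.05, -0.2, 0.5, 0, 0, 0, 1, 0.05, -0.2, 0.5, 0, 0, 0, 1, 0.05, -0.1, 0.4, 0, 0, 0, 1, 0, 0, 0, 0, 0, 0, 1]
}}

```text
time: 7.72
tool_pos: [589.7, -87.0, 82.2]
tcp_rot: [-3.141, -0.003, -0.061]
contact_force: [-0.5, -0.1, -1.4]
grip_width: 10.2
```

```bash
python3 go.py 1 10  588.5 -84.8 70 -3.4; python3 - <<'E'
from h import *
im=capture('scene');crop('t',im,220,170,90,70,8,'s3')
E
```

```text
t 7.72 p [589.7  -87.04  82.23] rpy [-179.96   -0.19   -3.49] F [-0.54 -0.1  -1.45] w 10.214593287273942
2
-0.06,-0.09,0.5,-0.01,-0.05,-0.02,1,
-0.01,-0.02,0.11,0,0,0,1,
```

View pics/s3.png

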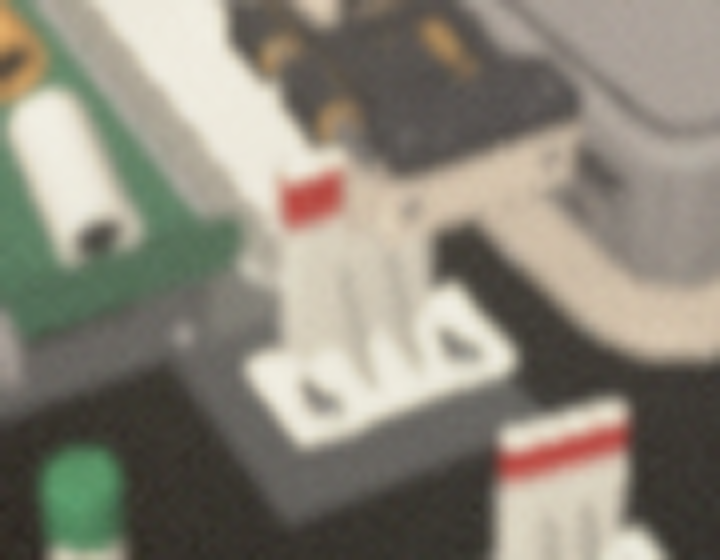

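Request:
{"name": "step_arm", "arguments": {
  "moves": [-0.05, -0.1, 0.25, 0, 0, 0, 1, 0, 0, 0.15, 0, 0, 0, 1, 0, 0, 0.1, 0, 0, 0, 1]
}}

```text
time: 8.02
tool_pos: [589.5, -85.5, 72.7]
tcp_rot: [-3.142, -0.005, -0.061]
contact_force: [-0.5, 0.2, -1.7]
grip_width: 10.0
```

Request:
{"name": "step_arm", "arguments": {
  "moves": [-0.02, 0, 0.15, 0, 0, 0, 1, 0, 0, 0.1, 0, 0, 0, 1, 0, 0, 0.05, 0, 0, 0, 1]
}}

```text
time: 8.27
tool_pos: [589.7, -85.6, 69.6]
tcp_rot: [3.141, -0.008, -0.061]
contact_force: [-2.6, -0.1, 2.2]
grip_width: 10.0
```

```bash
python3 go.py 1 5  588 -99.5 69.5 -3.4; python3 - <<'E'
from h import *
im=capture('scene');crop('t',im,220,170,90,70,8,'s4')
E
```

```text
t 8.27 p [589.67 -85.56  69.57] rpy [179.98  -0.44  -3.5 ] F [-2.6  -0.06  2.18] w 9.965071953587909
3
-0.01,0.25,0,0,-0.11,-0.03,1,
-0.02,0.25,0,0,0,0,1,
-0.01,0.2,0,0,0,0,1,
```

View pics/s4.png

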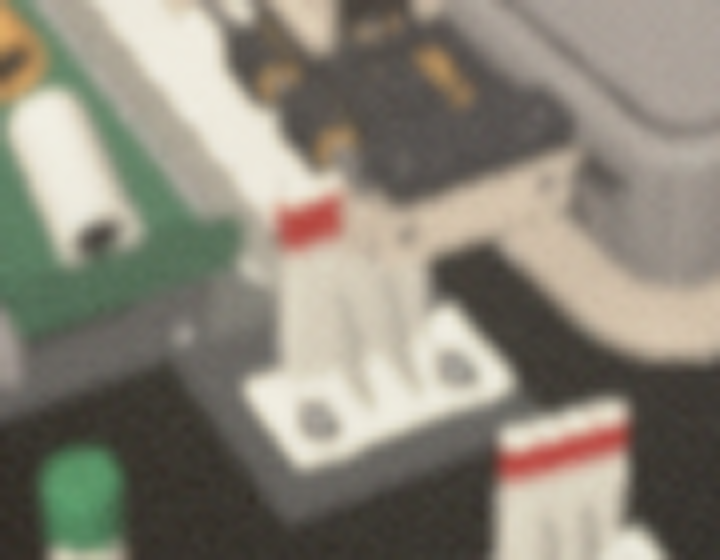

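Request:
{"name": "step_arm", "arguments": {
  "moves": [-0.06, 0.2, 0, 0, 0, 0, 1, -0.02, 0.2, 0, 0, 0, 0, 1, 0, 0.15, 0, 0, 0, 0, 1]
}}

```text
time: 8.57
tool_pos: [587.9, -96.7, 70.1]
tcp_rot: [3.141, -0.01, -0.06]
contact_force: [0.5, -0.3, -2.0]
grip_width: 10.0
```

Request:
{"name": "step_arm", "arguments": {
  "moves": [0, 0.15, 0.02, 0, 0, 0, 1, 0, 0.1, 0.02, 0, 0, 0, 1, 0, 0.1, 0.02, 0, 0, 0, 1]
}}

```text
time: 8.82
tool_pos: [588.0, -99.1, 70.1]
tcp_rot: [-3.131, -0.011, -0.064]
contact_force: [-0.4, 9.1, 6.4]
grip_width: 9.6
```

```bash
python3 - <<'E'
from h import *
im=capture('scene');crop('t',im,220,170,90,70,8,'s5')
print(get_obs())
E
```

```text
{'time': 8.8667, 'joint_positions': array([-0.3 ,  0.62,  1.52,  0.02,  0.99,  1.32]), 'dq': array([ 0.  ,  0.  ,  0.  , -0.01, -0.  ,  0.01]), 'tau': array([ -5.61, -50.33, -20.93,  -2.56,  -1.57,  -0.02]), 'tool_pos': array([588.03, -99.17,  70.09]), 'tcp_rot': array([-3.13, -0.01, -0.06]), 'contact_force': array([-0.47, 10.84,  7.14]), 'moment': array([ 2.03,  0.61, -0.  ]), 'grip_width': 9.754491511965703}
```

View pics/s5.png

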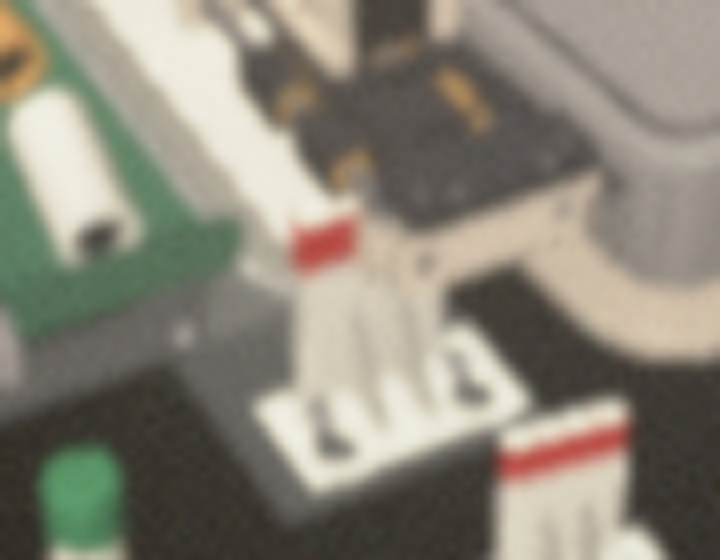

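Request:
{"name": "step_arm", "arguments": {
  "moves": [0, -0.02, 0, 0, 0, 0, 0.3, 0, 0, 0, 0, 0, 0, 0.3, 0, 0, 0, 0, 0, 0, 0.3, 0, 0, 0, 0, 0, 0, 0.3]
}}

```text
time: 9.2
tool_pos: [588.6, -99.4, 70.2]
tcp_rot: [-3.131, -0.012, -0.064]
contact_force: [0.4, 0.8, 0.1]
grip_width: 29.9
```

Request:
{"name": "step_arm", "arguments": {
  "moves": [0, 0, -0.6, 0, 0, 0, 0.3, 0, 0, -1, 0, 0, 0, 0.3, 0, 0, -1, 0, 0, 0, 0.3, 0, 0, -1, 0, 0, 0, 0.3]
}}

```text
time: 9.53
tool_pos: [584.5, -101.0, 138.5]
tcp_rot: [-3.13, -0.0, -0.066]
contact_force: [0.6, -0.4, 0.0]
grip_width: 32.3
```

```bash
python3 - <<'E'
from h import *
im=capture('scene');crop('t',im,200,140,110,100,6,'s6')
E
python3 go.py 0.6 20 560 -60 150 10 480 40 150 60 433 92 130 86.6
```

```text
t 9.58 p [ 586.69 -101.72  143.09] rpy [-179.44   -0.43   -3.76] F [ 2.42 -0.38  2.88] w 32.52350535582842
24
-0.73,-1,-0.17,-0.04,-0.04,-1,0.6,
-0.64,-1,-0.16,-0.04,-0.03,-1,0.6,
-0.02,-0.05,-0.01,-0.03,-0.04,-1,0.6,
0,0,0,-0.02,-0.01,-0.44,0.6,
-0.55,-1,0,0,0,-1,0.6,
-0.46,-1,0,0,0,-1,0.6,
-0.38,-1,0,0,0,-1,0.6,
-0.3,-1,0,0,0,-1,0.6,

-0.22,-1,0,0,0,-1,0.6,
-0.15,-1,0,0,0,-1,0.6,
0,-0.01,0,0,0,-1,0.6,
0,0,0,0,0,-1,0.6,
0,0,0,0,0,-1,0.6,
0,0,0,0,0,-1,0.6,
0,0,0,0,0,-1,0.6,
0,0,0,0,0,-1,0.6,
```

View pics/s6.png

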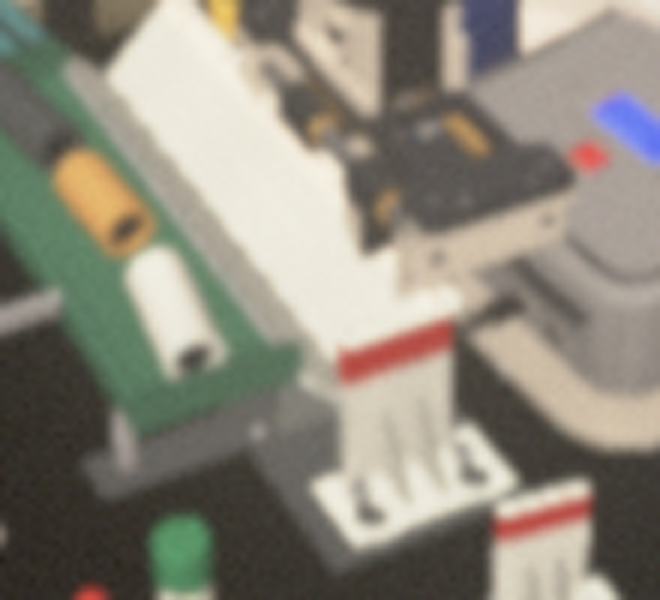

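```bash
python3 go.py 0.6 17 433 92 135 86.6
```

```text
t 9.58 p [ 586.69 -101.72  143.09] rpy [-179.44   -0.43   -3.76] F [ 2.42 -0.38  2.88] w 32.52350535582842
23
-0.77,-0.85,0.04,0,-0.01,-1,0.6,
-0.67,-0.85,0.04,0,-0.01,-1,0.6,
-0.58,-0.85,0.04,0,-0.01,-1,0.6,
-0.49,-0.85,0.04,0,-0.01,-1,0.6,
-0.42,-0.85,0.03,0,-0.01,-1,0.6,
-0.35,-0.85,0.03,0,-0.01,-1,0.6,
-0.28,-0.85,0.03,0,-0.01,-1,0.6,
-0.21,-0.85,0.03,0,-0.01,-1,0.6,

-0.15,-0.85,0.03,0,-0.01,-1,0.6,
-0.09,-0.85,0.03,0,-0.01,-1,0.6,
-0.03,-0.85,0.03,0,-0.01,-1,0.6,
0.02,-0.85,0.04,0,-0.01,-1,0.6,
0.08,-0.85,0.03,0,-0.01,-1,0.6,
0.04,-0.21,0.01,0,-0.01,-1,0.6,
0,0,0,0,-0.01,-1,0.6,
0,0,0,0,-0.01,-1,0.6,
```

Request:
{"name": "step_arm", "arguments": {
  "moves": [-0.77, -0.85, 0, 0, 0, -1, 0.6, -0.67, -0.85, 0, 0, 0, -1, 0.6, -0.58, -0.85, 0, 0, 0, -1, 0.6, -0.5, -0.85, 0, 0, 0, -1, 0.6, -0.42, -0.85, 0, 0, 0, -1, 0.6, -0.35, -0.85, 0, 0, 0, -1, 0.6, -0.28, -0.85, 0, 0, 0, -1, 0.6, -0.2, -0.85, 0, 0, 0, -1, 0.6]
}}

```text
time: 10.25
tool_pos: [488.1, 19.2, 143.6]
tcp_rot: [3.135, -0.018, 0.51]
contact_force: [0.2, -0.8, 0.6]
grip_width: 18.7
```

Request:
{"name": "step_arm", "arguments": {
  "moves": [-0.15, -0.85, 0, 0, 0, -1, 0.6, -0.1, -0.85, 0, 0, 0, -1, 0.6, 0, -0.85, 0, 0, 0, -1, 0.6, 0, -0.8, 0, 0, 0, -1, 0.6, 0, -0.4, 0, 0, 0, -1, 0.6, 0, 0, 0, 0, 0, -1, 0.6, 0, 0, 0, 0, 0, -1, 0.6, 0, 0, 0, 0, 0, -1, 0.6]
}}

```text
time: 10.92
tool_pos: [434.6, 79.8, 141.8]
tcp_rot: [3.124, -0.011, 1.1]
contact_force: [-0.8, 0.5, -0.0]
grip_width: 18.4
```

```bash
python3 go.py 0.6 17 433 92 125 86.6
```

```text
t 10.92 p [434.62  79.8  141.84] rpy [179.02  -0.62  63.01] F [-0.76  0.51 -0.02] w 18.359564091087336
6
0.5,-0.36,0.84,0.05,-0.02,-1,0.6,
0,0,0,0.05,-0.02,-1,0.6,
0,0,0,0.04,-0.02,-1,0.6,
0,0,0,0.05,-0.01,-1,0.6,
0,0,0,0.04,-0.02,-1,0.6,
0,0,0,0.04,-0.01,-0.9,0.6,
```

Request:
{"name": "step_arm", "arguments": {
  "moves": [0.2, -0.1, 0.3, 0.05, -0.02, -1, 0.6, 0.2, -0.1, 0.3, 0.05, -0.02, -1, 0.6, 0.1, 0, 0.2, 0.05, -0.02, -1, 0.6, 0, 0, 0, 0.05, -0.02, -1, 0.6, 0, 0, 0, 0.05, 0, -1, 0.6, 0, 0, 0, 0.05, 0, -0.9, 0.6]
}}

```text
time: 11.42
tool_pos: [436.2, 89.7, 124.7]
tcp_rot: [3.141, -0.0, 1.533]
contact_force: [-0.3, 0.3, -0.3]
grip_width: 18.3
```

```bash
python3 go.py 0.6 10 433 92 90 86.6; python3 - <<'E'
from h import *
im=capture('scene');crop('t',im,150,120,110,100,6,'s7')
im=capture('top');crop('t',im,180,180,110,90,6,'t7')
p=np.array(get_obs()['tool_pos']);print(p)
for q in([0,0,0],[-28,0,0],[28,0,0]): print((proj('scene',p+q)-[150,120]+.5)*6-.5,(proj('top',p+q)-[180,180]+.5)*6-.5)
print('bar')
for b in([437,159,82],[433,92.8,82],[429.3,26.5,82]): print((proj('scene',b)-[150,120]+.5)*6-.5,(proj('top',b)-[180,180]+.5)*6-.5)
E
```

```text
t 11.42 p [436.2   89.69 124.66] rpy [179.97  -0.    87.82] F [-0.29  0.26 -0.31] w 18.263018166848916
4
0.03,-0.05,0.5,0.01,0,0.3,0.6,
0.03,-0.05,0.5,0,0,0,0.6,
0.03,-0.04,0.5,0,0,0,0.6,
0.02,-0.03,0.23,0,0,0,0.6,
[436.33  89.66 124.74]
[[251.51 315.01]] [[221.27 355.09]]
[[200.48 332.74]] [[224.08 421.32]]
[[301.58 297.62]] [[218.52 289.46]]
bar
[[213.43 314.02]] [[ 74.44 370.16]]
[[254.39 379.51]] [[224.22 370.38]]
[[299.45 450.45]] [[374.58 369.74]]
```

View pics/s7.png

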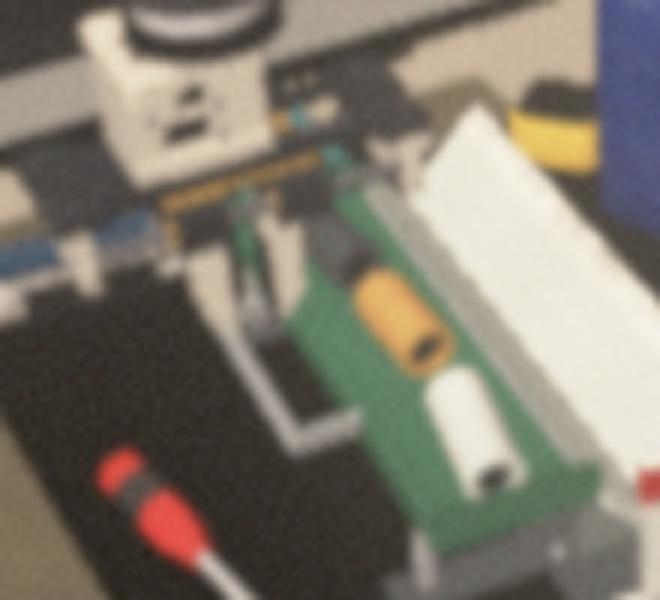

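View pics/t7.png

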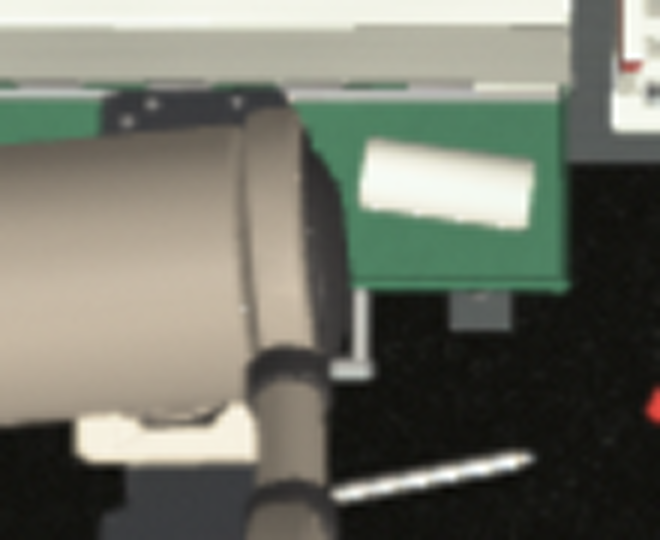

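Request:
{"name": "step_arm", "arguments": {
  "moves": [0.03, -0.05, 0.5, 0, 0, 0.3, 0.6, 0.03, -0.05, 0.5, 0, 0, 0, 0.6, 0.03, -0.05, 0.5, 0, 0, 0, 0.6, 0, 0, 0.2, 0, 0, 0, 0.6]
}}

```text
time: 11.85
tool_pos: [435.2, 91.0, 90.7]
tcp_rot: [3.135, -0.0, 1.497]
contact_force: [-0.4, -0.4, -0.3]
grip_width: 18.2
```

```bash
python3 go.py 0.6 10 433 92 70 86.6; python3 - <<'E'
from h import *
im=capture('scene');crop('t',im,170,140,60,60,12,'s8')
E
```

```text
t 11.85 p [435.25  90.95  90.67] rpy [179.64  -0.01  85.77] F [-0.45 -0.45 -0.28] w 18.164990010161212
3
0.02,-0.06,0.5,0.09,0,-0.21,0.6,
0.02,-0.06,0.5,0,0,0,0.6,
0,0,0.03,0,0,0,0.6,
```

View pics/s8.png

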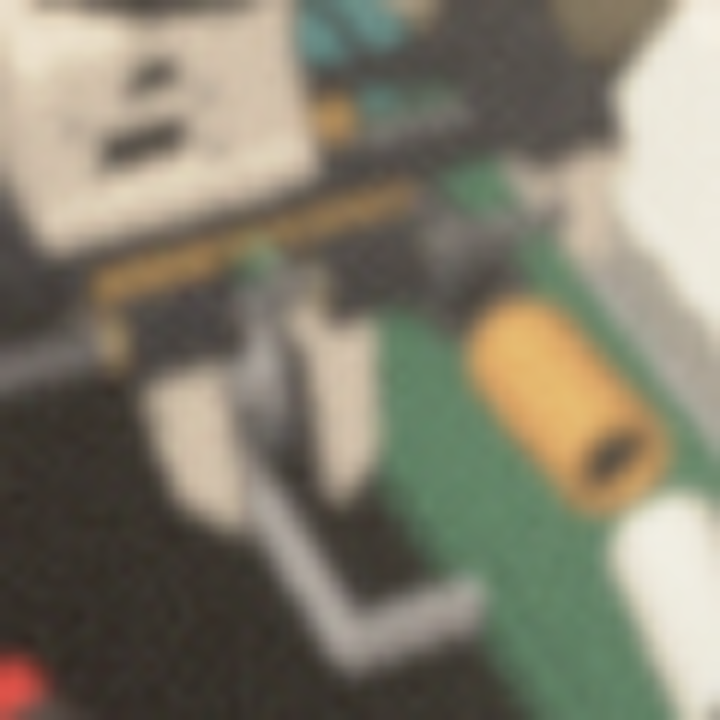

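Request:
{"name": "step_arm", "arguments": {
  "moves": [0, -0.12, 0.1, 0.05, 0, 0, 0.6, 0, 0, 0.4, 0, 0, 0, 0.6, 0, 0, 0.3, 0, 0, 0, 0.6]
}}

```text
time: 12.15
tool_pos: [434.1, 90.9, 74.9]
tcp_rot: [3.136, -0.0, 1.495]
contact_force: [-0.1, 0.4, -1.0]
grip_width: 18.5
```

Request:
{"name": "step_arm", "arguments": {
  "moves": [0, -0.02, 0.2, 0.05, 0, 0, 0.6, 0, 0, 0, 0, 0, 0, 1, 0, 0, 0, 0, 0, 0, 1, 0, 0, 0, 0, 0, 0, 1, 0, 0, 0, 0, 0, 0, 1]
}}

```text
time: 12.57
tool_pos: [433.2, 90.8, 69.4]
tcp_rot: [3.142, -0.0, 1.494]
contact_force: [-0.2, -0.8, -2.0]
grip_width: 9.1
```

```bash
cat > lift.py <<'E'
# lift.py dth target n : from current theta estimate, rows to target theta
import sys
from h import *
from scipy.optimize import least_squares
dth=float(sys.argv[1]); tgt=float(sys.argv[2]); f=0.5; L=12.6
yaw=np.radians(-3.4);X=np.array([np.cos(yaw),np.sin(yaw),0]);Y=np.array([-np.sin(yaw),np.cos(yaw),0]);Z=np.array([0,0,1.])
P0=np.array([433.2,90.8,82])
def bar(t):
    c,s=np.cos(t),np.sin(t); return P0+(128-128*c+24*s)*X+(128*s+24*c-24)*Z
def pose(t):
    ph=f*t; T=R.from_rotvec(Y*ph)*R.from_euler('xyz',[np.pi,0,np.radians(85.6)])
    return bar(t)+T.apply([0,0,L]),T
o=get_obs();p=np.array(o['tool_pos']);M=R.from_euler('xyz',o['tcp_rot'])
b=p+M.apply([0,0,-L])
th=least_squares(lambda t:bar(t[0])-b,[.3]).x[0]
tilt=np.degrees(np.arccos(np.clip(-M.as_matrix()[2,2],-1,1)))
print('t',o['time'],'theta',th,'err',bar(th)-b,'tilt',tilt,'F',o['contact_force'],'w',o['grip_width'])
n=int(np.ceil(abs(tgt-th)/dth))
for i in range(min(n,8)):
    th=th+np.clip(tgt-th,-dth,dth); q,T=pose(th)
    s=M.inv().apply(q-p)/20; r=np.degrees((M.inv()*T).as_rotvec())/4
    print(np.round(s,2),np.round(r,2)); p,M=q,T
E
python3 lift.py 0.04 0.95
```

```text
t 12.5667 theta 0.000304894924644701 err [-0.04  0.01  0.01] tilt 0.00665671746710644 F [-0.17 -0.8  -1.96] w 9.053803236529141
[ 0.    0.04 -0.26] [ 0.29 -0.01 -0.  ]
[ 0.    0.05 -0.25] [ 0.29 -0.    0.  ]
[ 0.    0.05 -0.25] [ 0.29 -0.   -0.  ]
[ 0.    0.06 -0.25] [ 0.29 -0.    0.  ]
[ 0.    0.06 -0.25] [ 0.29 -0.   -0.  ]
[ 0.    0.07 -0.25] [ 0.29 -0.    0.  ]
[ 0.    0.07 -0.25] [ 0.29 -0.    0.  ]
[ 0.    0.08 -0.25] [ 0.29 -0.    0.  ]
```

Request:
{"name": "step_arm", "arguments": {
  "moves": [0, 0.04, -0.26, 0.29, 0, 0, 1, 0, 0.05, -0.25, 0.29, 0, 0, 1, 0, 0.05, -0.25, 0.29, 0, 0, 1, 0, 0.06, -0.25, 0.29, 0, 0, 1, 0, 0.06, -0.25, 0.29, 0, 0, 1, 0, 0.07, -0.25, 0.29, 0, 0, 1, 0, 0.07, -0.25, 0.29, 0, 0, 1, 0, 0.08, -0.25, 0.29, 0, 0, 1]
}}

```text
time: 13.23
tool_pos: [444.6, 90.1, 108.0]
tcp_rot: [-2.97, -0.0, 1.495]
contact_force: [1.0, -0.4, -5.3]
grip_width: 8.9
```

```bash
python3 lift.py 0.04 0.95
```

```text
t 13.2333 theta 0.3140410387948712 err [ 0.13  0.1  -0.07] tilt 9.823778976615902 F [ 1.   -0.42 -5.35] w 8.877887132601181
[ 0.01  0.09 -0.24] [ 0.08 -0.04  0.01]
[ 0.    0.08 -0.24] [ 0.29 -0.   -0.  ]
[ 0.    0.09 -0.24] [ 0.29 -0.   -0.  ]
[ 0.    0.09 -0.24] [ 0.29 -0.   -0.  ]
[ 0.    0.1  -0.24] [ 0.29 -0.    0.  ]
[ 0.    0.1  -0.23] [ 0.29 -0.    0.  ]
[ 0.    0.11 -0.23] [ 0.29 -0.    0.  ]
[ 0.    0.11 -0.23] [ 0.29 -0.   -0.  ]
```

Request:
{"name": "step_arm", "arguments": {
  "moves": [0, 0.09, -0.24, 0.1, 0, 0, 1, 0, 0.08, -0.24, 0.29, 0, 0, 1, 0, 0.09, -0.24, 0.29, 0, 0, 1, 0, 0.09, -0.24, 0.29, 0, 0, 1, 0, 0.1, -0.24, 0.29, 0, 0, 1, 0, 0.1, -0.23, 0.29, 0, 0, 1, 0, 0.11, -0.23, 0.29, 0, 0, 1, 0, 0.11, -0.23, 0.29, 0, 0, 1]
}}

```text
time: 13.9
tool_pos: [466.7, 88.6, 140.6]
tcp_rot: [-2.809, 0.0, 1.495]
contact_force: [0.1, 0.8, -5.2]
grip_width: 9.0
```

```bash
python3 lift.py 0.035 0.95;  python3 - <<'E'
from h import *
im=capture('scene');crop('t',im,150,110,130,100,6,'s9')
E
```

```text
t 13.9 theta 0.6225801521722981 err [ 0.34  0.24 -0.34] tilt 19.04741338139828 F [ 0.1   0.82 -5.18] w 8.962644366401888
[ 0.01  0.13 -0.19] [-0.05 -0.07  0.03]
[ 0.   0.1 -0.2] [ 0.25 -0.    0.  ]
[ 0.    0.11 -0.19] [ 0.25 -0.    0.  ]
[ 0.    0.11 -0.19] [ 0.25 -0.    0.  ]
[ 0.    0.11 -0.19] [ 0.25 -0.    0.  ]
[ 0.    0.12 -0.19] [ 0.25 -0.   -0.  ]
[ 0.    0.12 -0.19] [ 0.25 -0.    0.  ]
[ 0.    0.12 -0.18] [ 0.25 -0.   -0.  ]
```

View pics/s9.png

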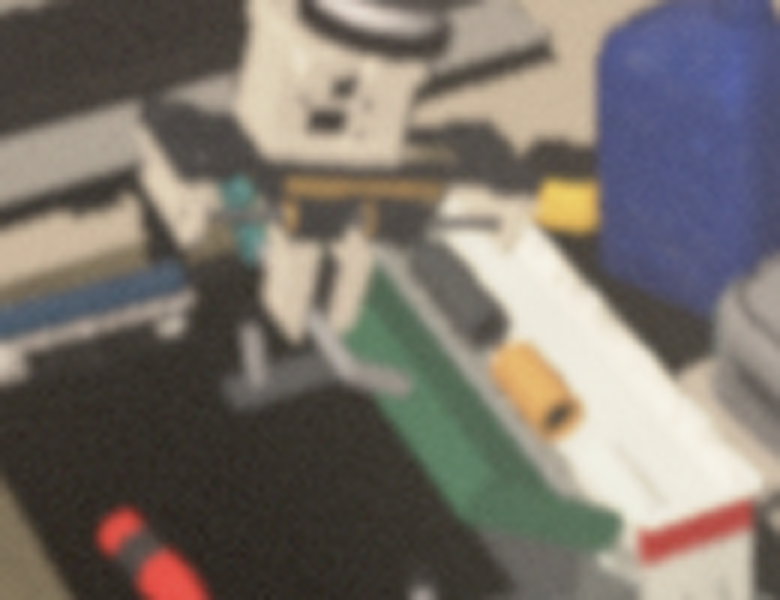

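```bash
python3 - <<'E'
from h import *
im=capture('scene');c=im[160:220,220:290].astype(float);c=np.clip((c-100)*1.7,0,255).astype(np.uint8);cv2.imwrite('pics/s10.png',cv2.resize(c[:,:,::-1],None,fx=10,fy=10,interpolation=cv2.INTER_CUBIC))
im=capture('top');c=im[150:215,140:300].astype(float);c=np.clip((c-60)*1.3,0,255).astype(np.uint8);cv2.imwrite('pics/t10.png',cv2.resize(c[:,:,::-1],None,fx=5,fy=5,interpolation=cv2.INTER_CUBIC))
E
python3 lift.py 0.04 0.0
```

```text
t 14.05 theta 0.622143547169404 err [ 0.36  0.24 -0.36] tilt 18.978437456264523 F [-2.13  0.97 -1.28] w 8.951507243427017
[ 0.01 -0.07  0.24] [-0.58 -0.07  0.03]
[-0.   -0.1   0.23] [-0.29  0.   -0.  ]
[-0.   -0.1   0.24] [-0.29  0.   -0.  ]
[-0.   -0.09  0.24] [-0.29  0.   -0.  ]
[-0.   -0.09  0.24] [-0.29  0.    0.  ]
[-0.   -0.08  0.24] [-0.29  0.    0.  ]
[-0.   -0.08  0.24] [-0.29  0.    0.  ]
[-0.   -0.07  0.25] [-0.29  0.    0.  ]
```

View pics/s10.png

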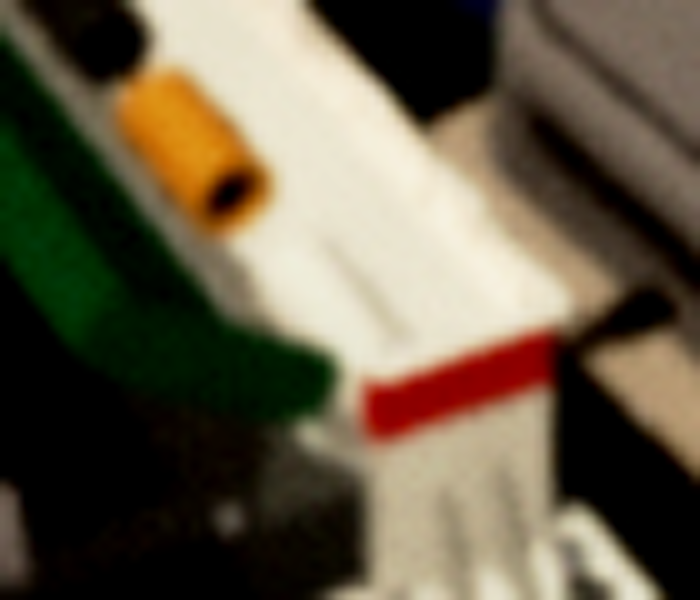

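View pics/t10.png

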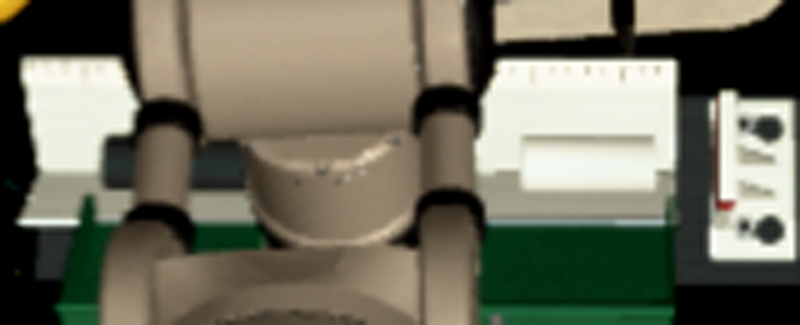

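Request:
{"name": "step_arm", "arguments": {
  "moves": [0, -0.07, 0.24, -0.4, 0, 0, 1, 0, -0.1, 0.24, -0.3, 0, 0, 1, 0, -0.1, 0.24, -0.3, 0, 0, 1, 0, -0.09, 0.24, -0.3, 0, 0, 1, 0, -0.09, 0.24, -0.3, 0, 0, 1, 0, -0.08, 0.24, -0.3, 0, 0, 1, 0, -0.08, 0.24, -0.3, 0, 0, 1, 0, -0.07, 0.25, -0.3, 0, 0, 1]
}}

```text
time: 14.72
tool_pos: [444.7, 90.0, 107.7]
tcp_rot: [-3.01, 0.0, 1.496]
contact_force: [-0.7, -0.9, 2.1]
grip_width: 9.0
```

```bash
python3 lift.py 0.04 0.0
```

```text
t 14.7167 theta 0.3111377123243242 err [ 0.32  0.08 -0.17] tilt 7.56412584196097 F [-0.7  -0.91  2.1 ] w 8.959354780003157
[ 0.   -0.07  0.25] [ 0.05 -0.02  0.03]
[-0.   -0.06  0.25] [-0.29  0.    0.  ]
[-0.   -0.06  0.25] [-0.29  0.   -0.  ]
[-0.   -0.05  0.25] [-0.29  0.    0.  ]
[-0.   -0.05  0.25] [-0.29  0.   -0.  ]
[-0.   -0.04  0.25] [-0.29  0.    0.  ]
[-0.   -0.04  0.26] [-0.29  0.    0.  ]
[-0.   -0.03  0.2 ] [-0.22  0.   -0.  ]
```

Request:
{"name": "step_arm", "arguments": {
  "moves": [0, -0.07, 0.25, 0, 0, 0, 1, 0, -0.06, 0.25, -0.3, 0, 0, 1, 0, -0.06, 0.25, -0.3, 0, 0, 1, 0, -0.05, 0.25, -0.3, 0, 0, 1, 0, -0.05, 0.25, -0.3, 0, 0, 1, 0, -0.04, 0.25, -0.3, 0, 0, 1, 0, -0.04, 0.2, -0.3, 0, 0, 1]
}}

```text
time: 15.3
tool_pos: [434.4, 90.8, 75.3]
tcp_rot: [3.133, 0.0, 1.498]
contact_force: [0.1, -0.9, 1.3]
grip_width: 9.3
```

```bash
python3 lift.py 0.04 0.0
```

```text
t 15.3 theta 0.04573991536307072 err [ 0.16 -0.06 -0.04] tilt 0.5155941341832455 F [ 0.14 -0.89  1.35] w 9.256945926037023
[-0.   -0.06  0.26] [0.17 0.   0.06]
[-0.   -0.01  0.04] [-0.04  0.    0.  ]
```

Request:
{"name": "step_arm", "arguments": {
  "moves": [0, -0.04, 0.15, 0.1, 0, 0, 1, 0, 0, 0.06, 0, 0, 0, 1, 0, 0, 0.02, 0, 0, 0, 1, 0, 0, 0, 0, 0, 0, 0.6, 0, 0, 0, 0, 0, 0, 0.6, 0, 0, 0, 0, 0, 0, 0.6]
}}

```text
time: 15.8
tool_pos: [433.9, 90.8, 70.6]
tcp_rot: [3.14, 0.0, 1.498]
contact_force: [0.4, -0.6, 0.6]
grip_width: 17.9
```

Request:
{"name": "step_arm", "arguments": {
  "moves": [0, 0, -0.4, 0, 0, 0, 0.6, 0, 0, -0.8, 0, 0, 0, 0.6, 0, 0, -1, 0, 0, 0, 0.6, 0, 0, -1, 0, 0, 0, 0.6, 0, 0, -1, 0, 0, 0, 1, 0, 0, -0.5, 0, 0, 0, 1]
}}

```text
time: 16.3
tool_pos: [432.6, 90.6, 169.0]
tcp_rot: [-3.137, 0.001, 1.497]
contact_force: [0.3, -0.3, 0.2]
grip_width: 9.6
```

```bash
python3 - <<'E'
from h import *
S=np.array([586.8,-113.7,0]);a=np.radians(-3.4);Y=np.array([-np.sin(a),np.cos(a),0]);print([S+(190+y)*Y for y in(0,215,250,55)])
im=capture('scene');crop('t',im,150,110,130,100,6,'s11')
E
python3 go.py 1 17 450 240 160 40 600 330 130 -3.4
```

```text
[array([598.07,  75.97,   0.  ]), array([610.82, 290.59,   0.  ]), array([612.89, 325.53,   0.  ]), array([601.33, 130.87,   0.  ])]
t 16.35 p [433.47  90.67 170.24] rpy [-179.92    0.03   85.79] F [0.55 0.36 1.86] w 5.62410571726035
23
0.85,0.03,0.06,0,0,1,1,
0.85,-0.03,0.06,0,0,1,1,
0.85,-0.09,0.06,0,0,1,1,
0.85,-0.15,0.06,0,0,1,1,
0.85,-0.21,0.06,0,0,1,1,
0.85,-0.27,0.06,0,0,1,1,
0.85,-0.34,0.06,0,0,1,1,
0.85,-0.41,0.06,0,0,1,1,

0.4,-0.23,0.03,0,0.01,1,1,
0,0,0,0,0,1,1,
0,0,0,-0.01,0.01,1,1,
0,0,0,0,0,0.45,1,
0.85,0.13,0.15,0,0,1,1,
0.85,0.07,0.15,0,0,1,1,
0.85,0.02,0.14,0,0,1,1,
0.85,-0.04,0.15,0,0,1,1,
```

View pics/s11.png

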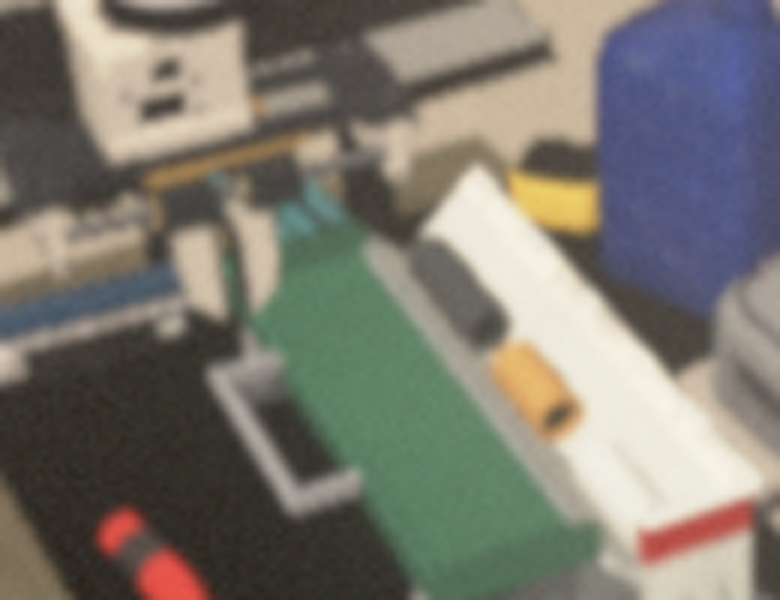

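```bash
python3 - <<'E'
from h import *; from px import px
S=np.array([586.8,-113.7,0]);a=np.radians(-3.4);X=np.array([np.cos(a),np.sin(a),0]);Y=np.array([-np.sin(a),np.cos(a),0]);T=S+190*Y
im=capture('top');c=im[90:215,110:270];cv2.imwrite('pics/t11.png',cv2.resize(c[:,:,::-1],None,fx=5,fy=5,interpolation=cv2.INTER_CUBIC))
# canister bottom edge t0b (115,350),(245,292) z~0
q=unproj('top',px([(115,350),(248,290),(20,190)],140,60,4),[0,0,160]);print(q,(q-T)@X,(q-T)@Y)
q=unproj('top',px([(105,163)],140,150,5),46);print(q,(q-T)@X,(q-T)@Y)
E
```

```text
[[726.08 233.97   0.  ]
 [766.51 133.34   0.  ]
 [791.03 262.82 160.  ]] [118.41 164.74 181.54] [165.32  67.27 197.97]
[[610.4 248.2  46. ]] [2.09] [172.66]
```

View pics/t11.png

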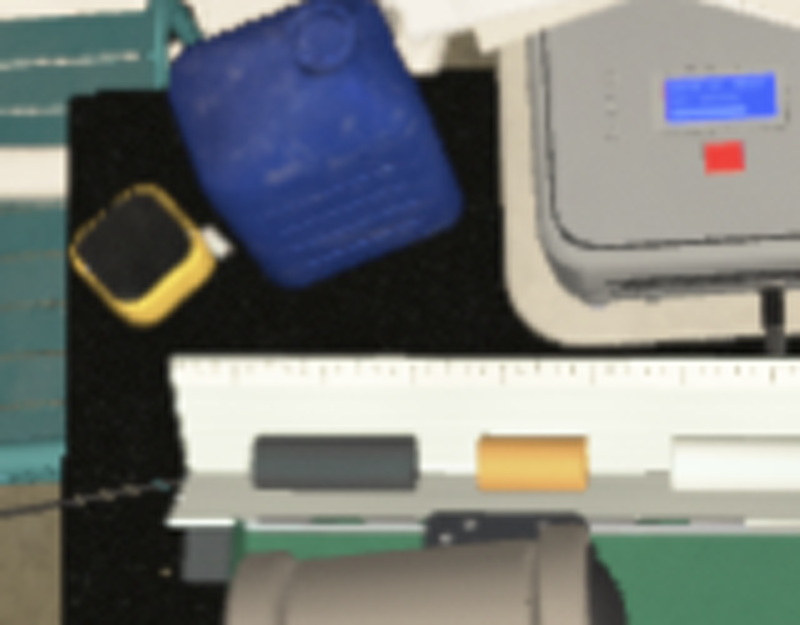

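```bash
python3 go.py 1 12 590 285 130 176.6 | head -3;  python3 - <<'E'
E
sed -i 's/int(16)/int(32)/' go.py; python3 go.py 1 12 500 230 150 176.6 610.2 280.6 110 176.6
```

```text
t 16.4 p [433.01  90.65 168.55] rpy [-179.85    0.04   85.79] F [ 0.71 -1.09  0.1 ] w 2.2315835040659144
23
0.6,0.42,0.11,0,0,-1,1,
t 16.4 p [433.01  90.65 168.55] rpy [-179.85    0.04   85.79] F [ 0.71 -1.09  0.1 ] w 2.2315835040659144
32
0.6,0.24,0.08,0,0,-1,1,
0.6,0.29,0.08,0,0,-1,1,
0.6,0.34,0.08,0,0,-1,1,
0.6,0.4,0.08,0,0,-1,1,
0.6,0.46,0.09,0,0,-1,1,
0.6,0.53,0.1,0,0,-1,1,
0.59,0.6,0.1,0,0,-1,1,
0.52,0.6,0.09,0,0,-1,1,

0.45,0.6,0.09,0,0,-1,1,
0.38,0.6,0.08,0,0,-1,1,
0.17,0.31,0.05,0,0,-1,1,
0,0,0,0,0,-1,1,
0,0,0,0,0,-1,1,
0,0,0,0,0,-1,1,
0,0,0,0,0,-1,1,
0,0,0,0,0,-1,1,

0,0,0,0,-0.01,-1,1,
0,0,0,0,0,-1,1,
0,0,0,0,-0.01,-1,1,
0,0,0,0,0,-1,1,
0,0,0,-0.01,-0.01,-1,1,
0,0,0,0,0,-1,1,
0,0,0,-0.01,-0.01,-0.7,1,
-0.6,0.32,0.22,0,0,0,1,

-0.6,0.32,0.22,0,0,0,1,
-0.6,0.32,0.23,0,0,0,1,
-0.6,0.32,0.22,0,0,0,1,
-0.6,0.32,0.23,0,0,0,1,
-0.6,0.32,0.22,0,0,0,1,
-0.6,0.32,0.23,0,0,0,1,
-0.6,0.32,0.22,0,0,0,1,
-0.55,0.3,0.21,0,0,0,1,
```

Request:
{"name": "step_arm", "arguments": {
  "moves": [0.6, 0.24, 0, 0, 0, -1, 1, 0.6, 0.29, 0, 0, 0, -1, 1, 0.6, 0.34, 0, 0, 0, -1, 1, 0.6, 0.4, 0, 0, 0, -1, 1, 0.6, 0.46, 0, 0, 0, -1, 1, 0.6, 0.53, 0, 0, 0, -1, 1, 0.6, 0.6, 0, 0, 0, -1, 1, 0.5, 0.6, 0, 0, 0, -1, 1]
}}

```text
time: 17.07
tool_pos: [481.7, 198.8, 163.8]
tcp_rot: [-3.131, -0.003, 2.075]
contact_force: [0.6, 0.9, -0.3]
grip_width: 0.6
```

Request:
{"name": "step_arm", "arguments": {
  "moves": [0.45, 0.6, 0, 0, 0, -1, 1, 0.4, 0.6, 0, 0, 0, -1, 1, 0.2, 0.4, 0, 0, 0, -1, 1, 0, 0.2, 0, 0, 0, -1, 1, 0, 0.2, 0, 0, 0, -1, 1, 0, 0.2, 0, 0, 0, -1, 1, 0, 0, 0, 0, 0, -1, 1, 0, 0, 0, 0, 0, -1, 1]
}}

```text
time: 17.73
tool_pos: [503.8, 246.9, 154.0]
tcp_rot: [-3.125, -0.019, 2.666]
contact_force: [-0.1, 0.3, -0.3]
grip_width: 0.5
```

```bash
python3 go.py 1 15 610.2 280.6 110 176.6
```

```text
t 17.73 p [503.77 246.91 154.03] rpy [-179.02   -1.09  152.75] F [-0.14  0.26 -0.34] w 0.5108384078411217
7
-0.75,0.74,0.39,-0.03,-0.05,-1,1,
-0.75,0.65,0.37,-0.03,-0.05,-1,1,
-0.75,0.56,0.35,-0.03,-0.06,-1,1,
-0.75,0.48,0.34,-0.03,-0.05,-1,1,
-0.75,0.42,0.32,-0.03,-0.06,-1,1,
-0.75,0.35,0.32,-0.03,-0.05,-0.96,1,
-0.05,0.02,0.02,0,0,0,1,
```

Request:
{"name": "step_arm", "arguments": {
  "moves": [-0.75, 0.74, 0.35, -0.05, -0.05, -1, 1, -0.75, 0.65, 0.35, -0.05, -0.05, -1, 1, -0.75, 0.56, 0.35, -0.05, -0.05, -1, 1, -0.75, 0.48, 0.35, 0, -0.05, -1, 1, -0.75, 0.4, 0.3, 0, -0.05, -1, 1, -0.6, 0.3, 0.2, 0, -0.05, -1, 1, 0, 0, 0, 0, 0, 0, 1]
}}

```text
time: 18.32
tool_pos: [605.6, 280.4, 104.3]
tcp_rot: [-3.136, -0.012, 3.11]
contact_force: [-0.1, 0.2, -0.1]
grip_width: 0.6
```

```bash
python3 go.py 1 12 610.2 281 40 176.6
```

```text
t 18.32 p [605.62 280.41 104.28] rpy [-179.65   -0.66  178.18] F [-0.09  0.21 -0.06] w 0.5723966499872397
6
-0.05,0.01,0.6,-0.09,-0.16,0.4,1,
-0.04,0.01,0.6,0,0,0,1,
-0.04,0.01,0.6,0,0,0,1,
-0.04,0.01,0.6,0,0,0,1,
-0.05,0,0.6,0,0,0,1,
-0.01,0.01,0.21,0,0,0,1,
```

Request:
{"name": "step_arm", "arguments": {
  "moves": [-0.1, 0, 0.4, -0.08, -0.15, 0.4, 1, -0.1, 0, 0.6, 0, 0, 0, 1, -0.04, 0, 0.6, 0, 0, 0, 1, 0, 0, 0.5, 0, 0, 0, 1]
}}

```text
time: 18.65
tool_pos: [609.1, 279.6, 58.7]
tcp_rot: [-3.14, -0.003, 3.077]
contact_force: [0.2, 0.3, 0.7]
grip_width: 0.2
```

```bash
python3 go.py 1 12 610.2 281 40 176.6; python3 - <<'E'
from h import *
im=capture('scene');crop('t',im,180,90,90,70,8,'s12')
im=capture('top');crop('t',im,130,150,120,60,6,'t12')
E
```

```text
t 18.65 p [609.11 279.58  58.69] rpy [-179.92   -0.18  176.27] F [0.24 0.31 0.72] w 0.1808117234578026
2
-0.03,0.05,0.6,-0.02,-0.05,-0.08,1,
-0.02,0.03,0.33,0,0,0,1,
```

View pics/s12.png

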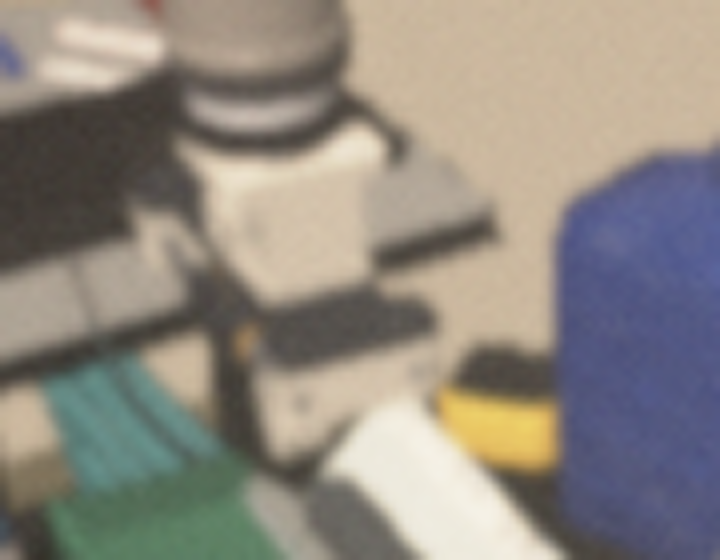

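View pics/t12.png

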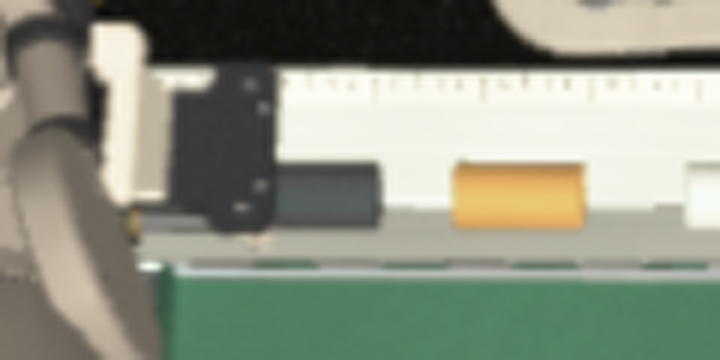

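Request:
{"name": "step_arm", "arguments": {
  "moves": [-0.05, 0, 0.5, 0, -0.05, -0.08, 1, 0, 0, 0.3, 0, 0, 0, 1, 0, 0, 0.05, 0, 0, 0, 1]
}}

```text
time: 19.0
tool_pos: [609.1, 279.3, 39.7]
tcp_rot: [-3.139, -0.002, 3.083]
contact_force: [-0.5, 0.4, -0.7]
grip_width: 0.7
```

```bash
python3 go.py 1 8 602.5 152 40 176.6
```

```text
t 19.0 p [609.05 279.32  39.74] rpy [-179.86   -0.1   176.65] F [-0.52  0.43 -0.73] w 0.7391866166487625
16
0,-0.4,0,-0.03,-0.03,0.01,1,
0,-0.4,0,0,0,0,1,
0,-0.4,0,0,0,0,1,
0,-0.4,0,0,0,0,1,
0,-0.4,0,0,0,0,1,
0,-0.4,0,0,0,0,1,
0,-0.4,0,0,0,0,1,
-0.01,-0.4,0,0,0,0,1,

0,-0.4,0,0,0,0,1,
-0.01,-0.4,0,0,0,0,1,
0,-0.4,0,0,0,0,1,
-0.01,-0.4,0,0,0,0,1,
0,-0.4,0,0,0,0,1,
-0.01,-0.4,0,0,0,0,1,
0,-0.4,-0.01,0,0,0,1,
-0.01,-0.37,0,0,0,0,1,
```

Request:
{"name": "step_arm", "arguments": {
  "moves": [0, -0.3, 0, 0, 0, 0, 1, 0, -0.3, 0, 0, 0, 0, 1, 0, -0.3, 0, 0, 0, 0, 1, 0, -0.3, 0, 0, 0, 0, 1, 0, -0.3, 0, 0, 0, 0, 1, 0, -0.3, 0, 0, 0, 0, 1, 0, -0.3, 0, 0, 0, 0, 1, 0, -0.3, 0, 0, 0, 0, 1]
}}

```text
time: 19.67
tool_pos: [606.6, 227.6, 41.5]
tcp_rot: [-3.141, 0.001, 3.084]
contact_force: [-0.4, 1.9, -0.1]
grip_width: 0.4
```

```bash
python3 go.py 1 8 602.5 152 40 176.6|head -4; python3 - <<'E'
from h import *
im=capture('top');crop('t',im,130,150,160,60,5,'t13')
E
```

```text
t 19.67 p [606.65 227.64  41.48] rpy [-179.96    0.06  176.68] F [-0.44  1.95 -0.11] w 0.4027938171836863
10
0,-0.4,0.01,-0.01,0.02,0.02,1,
0,-0.4,0.01,0,0,0,1,
```

View pics/t13.png

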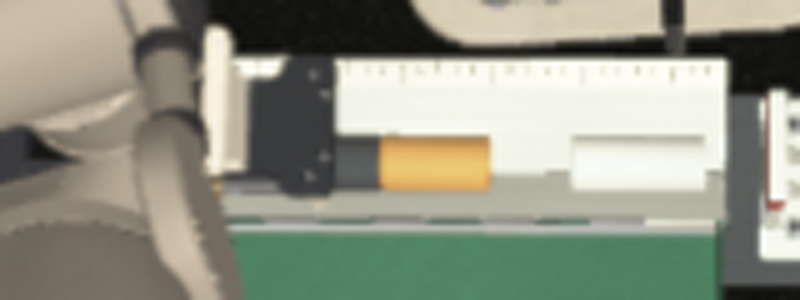

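Request:
{"name": "step_arm", "arguments": {
  "moves": [0, -0.3, 0.02, 0, 0, 0, 1, 0, -0.3, 0, 0, 0, 0, 1, 0, -0.3, 0, 0, 0, 0, 1, 0, -0.3, 0, 0, 0, 0, 1, 0, -0.3, 0, 0, 0, 0, 1, 0, -0.3, 0, 0, 0, 0, 1, 0, -0.2, 0, 0, 0, 0, 1, 0, -0.2, 0, 0, 0, 0, 1]
}}

```text
time: 20.38
tool_pos: [603.9, 179.2, 41.5]
tcp_rot: [3.141, 0.002, 3.083]
contact_force: [0.3, 3.1, 0.4]
grip_width: 0.4
```

Request:
{"name": "step_arm", "arguments": {
  "moves": [0, -0.2, 0.02, 0, 0, 0, 1, 0, -0.2, 0, 0, 0, 0, 1, 0, -0.2, 0, 0, 0, 0, 1, 0, -0.2, 0, 0, 0, 0, 1, 0, -0.2, 0, 0, 0, 0, 1, 0, -0.2, 0, 0, 0, 0, 1]
}}

```text
time: 20.88
tool_pos: [602.3, 154.2, 41.5]
tcp_rot: [3.139, 0.002, 3.083]
contact_force: [-1.1, 4.3, 0.5]
grip_width: 0.4
```

Request:
{"name": "step_arm", "arguments": {
  "moves": [0, -0.1, 0, 0, 0, 0, 1, 0, -0.1, 0, 0, 0, 0, 1, 0, -0.1, 0, 0, 0, 0, 1]
}}

```text
time: 21.13
tool_pos: [602.0, 148.3, 41.6]
tcp_rot: [3.137, 0.002, 3.082]
contact_force: [-0.5, 15.1, -0.3]
grip_width: 0.9
```

```bash
python3 - <<'E'
from h import *
im=capture('top');crop('t',im,180,150,140,60,5,'t14')
im=capture('scene');crop('t',im,200,130,80,90,7,'s14')
S=np.array([586.8,-113.7,0]);a=np.radians(-3.4);Y=np.array([-np.sin(a),np.cos(a),0]);p=np.array(get_obs()['tool_pos']);print((p-S-190*Y)@Y,get_obs()['contact_force'])
E
```

```text
72.55600424338742 [-0.2   8.52 -0.1 ]
```

View pics/t14.png

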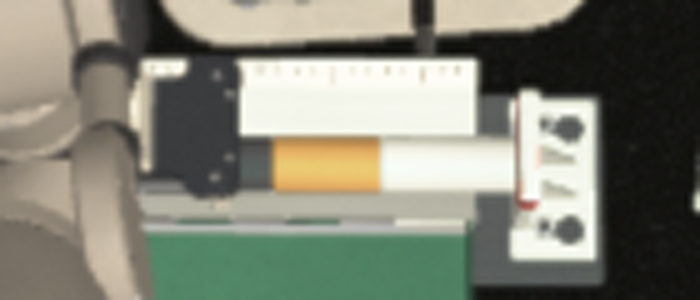

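View pics/s14.png

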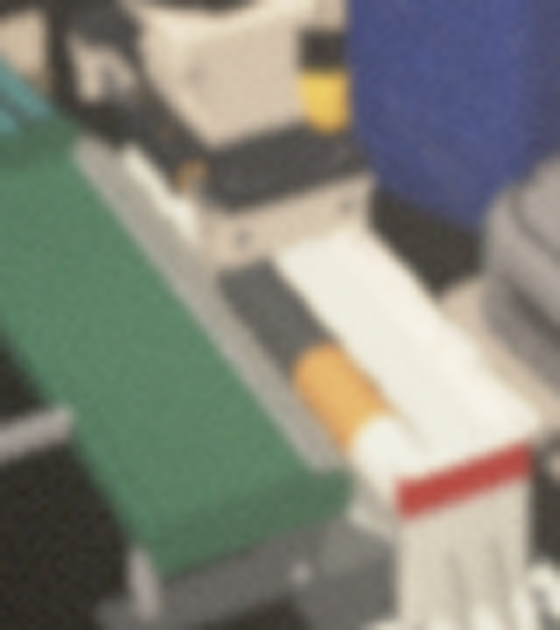

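Request:
{"name": "step_arm", "arguments": {
  "moves": [0, 0.2, 0, 0, 0, 0, 1, 0, 0.5, 0, 0, 0, 0, 1, 0, 0.8, 0, 0, 0, 0, 1, 0, 0.3, -0.5, 0, 0, 0, 1, 0, 0, -1, 0, 0, 0, 1, 0, 0, -1, 0, 0, 0, 1, 0, 0, -1, 0, 0, 0, 1, 0, 0, -1, 0, 0, 0, 1]
}}

```text
time: 21.9
tool_pos: [601.1, 184.4, 131.0]
tcp_rot: [-3.137, -0.009, 3.084]
contact_force: [0.1, 0.1, 0.4]
grip_width: 0.2
```

Request:
{"name": "step_arm", "arguments": {
  "moves": [0.8, 0, -1, 0, 0, 0, 1, 1, 0, -0.6, 0, 0, 0, 1, 1, 0, -0.3, 0, 0, 0, 1, 1, 0.2, 0, 0, 0, 0, 1, 1, 0.4, 0, 0, 0, 0, 1, 1, 0.6, 0, 0, 0, 0, 1, 1, 0.8, 0, 0, 0, 0, 1, 0.8, 1, 0, 0, 0, 0, 1]
}}

```text
time: 22.57
tool_pos: [453.8, 250.6, 182.7]
tcp_rot: [-3.135, 0.011, 3.08]
contact_force: [-0.4, 1.2, -0.4]
grip_width: 0.3
```

Request:
{"name": "step_arm", "arguments": {
  "moves": [0.6, 1, 0, 0, 0, 0, 1, 0.4, 1, 0, 0, 0, 0, 1, 0.2, 1, 0, 0, 0, 0, 1, 0, 0.5, 0, 0, 0, 0, 1, 0, 0, 0, 0, 0, 0, 1]
}}

```text
time: 22.98
tool_pos: [429.9, 327.2, 186.6]
tcp_rot: [-3.134, 0.015, 3.085]
contact_force: [-0.6, -0.1, 0.1]
grip_width: 0.3
```

```bash
python3 - <<'E'
from h import *
o=get_obs();print(o['time'],o['tool_pos'])
S=np.array([586.8,-113.7,0]);a=np.radians(-3.4);X=np.array([np.cos(a),np.sin(a),0]);Y=np.array([-np.sin(a),np.cos(a),0]);T=S+190*Y
im=capture('top');cv2.imwrite('pics/top15.png',im[:,:,::-1])
c=im[150:215,190:310].astype(float);c=np.clip((c-40)*1.15,0,255).astype(np.uint8)
b=cv2.resize(c[:,:,::-1],None,fx=6.5,fy=6.5,interpolation=cv2.INTER_CUBIC);cv2.imwrite('pics/t15.png',b)
im=capture('scene');cv2.imwrite('pics/scene15.png',im[:,:,::-1]);crop('t',im,195,125,90,90,7,'s15')
for y in(55,-35,-95,-170): print(y,(proj('top',T+Y*y+[0,0,62])-[190,150]+.5)*6.5)
E
```

```text
22.9833 [429.88 327.24 186.62]
55 [[ 77.64 209.08]]
-35 [[288.5  208.62]]
-95 [[429.35 208.32]]
-170 [[605.45 207.95]]
```

View pics/t15.png

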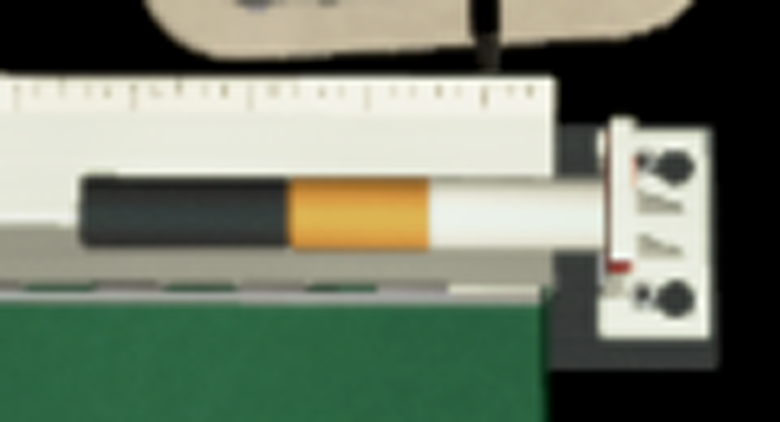

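View pics/s15.png

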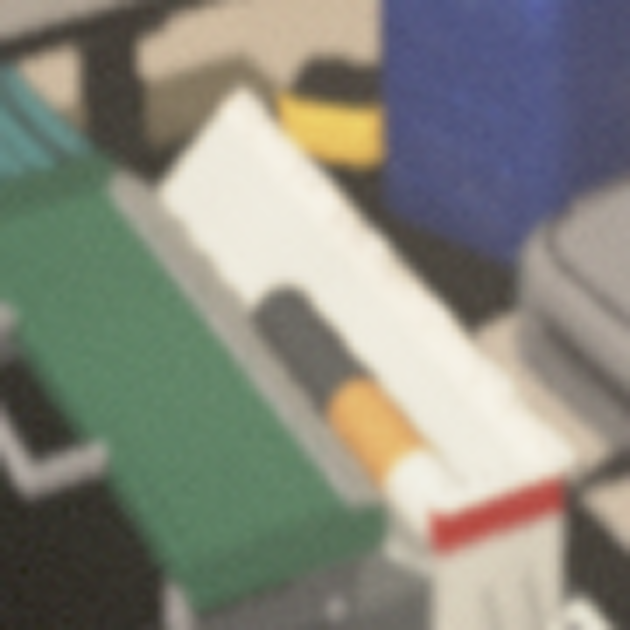

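View pics/top15.png

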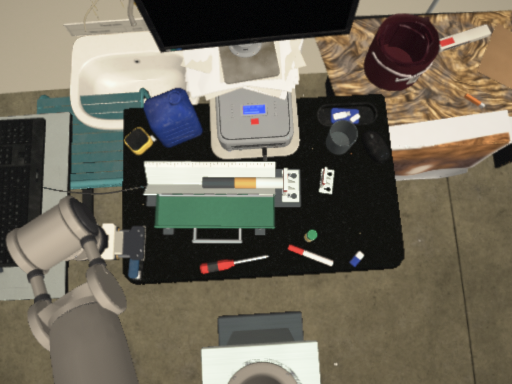

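```bash
python3 -c "
from plant import *
print(abs(get_obs()['dq']).max()); print(close_job())"
```

```text
0.023826953107031854
the job is handed in; nothing more can be done
None
```

I fitted the larger end stop over the two screws and slid it outward until it met resistance (about 9 N). I then tipped the tray to about 0.62 rad, lowered it, and pushed the three sleeves along the fold against the stop until the force rose to about 15 N. The job was handed in at about 23 s, with the gripper clear of everything.

The last top picture shows the long, short and middle sleeves end to end in the fold, in that order towards the stop. The sleeve joints and the stop face all lie within about 1.5 enlarged pixels (under 1 mm) of where they would be with no gaps and the stop at home. The tray is down, and nothing else on the desk looks moved.

No check failed. The two cameras disagreed by 1–2 mm on where the screws are, which is within the stated calibration, so I used a value in between. Just before I handed in, the arm was still turning very slightly (0.02 rad/s), in free air.

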